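# Put mixed stone candle ware back into the stock tray, kind by kind

### The job

Sort the five loose stone pieces on the bench (two tumblers, two square tealight blocks and a candlestick) into the divided plywood tray: each goes into an empty bay of the lane, running away from the robot, whose far bay already holds a piece of its own shape. Stand every piece upright, one to a bay, and set it down gently, since the stone chips if it is dropped or knocked over. Leave the three pieces already in the tray standing in their places.

Things in the scene. Friction and masses are not known exactly. Their poses are not given: they have to be found in the camera images.
- tray: Fixed plywood tray, 3 x 3 open bays, 226 (x) x 256 mm (y), felt floor. Origin: centre of its underside, on the bench; x away from the robot, y left, turned up to 0.2 rad. Lanes run along x, centred at y = -84, 0, 84 mm; bay centres at x = -74, 0, 74 mm; the three at 74 are taken, six empty. Bays 70 (x) x 80 mm (y) inside; floor 6 mm, top of the 4 mm walls 23 mm above the bench
- tumbler_a_mid (a point): Pale stone, loose on the bench, to be sorted: straight round open stone tumbler, outer diameter 50 mm, 80 mm tall, 0.2 kg, upright; point: its centre, 40 mm above its underside, z up
- tumbler_b_mid (a point): Grey-green stone, loose on the bench, to be sorted: straight round open stone tumbler, outer diameter 50 mm, 80 mm tall, 0.2 kg, upright; point: its centre, 40 mm above its underside, z up
- block_a_mid (a point): Pink stone, loose on the bench, to be sorted: square stone tealight block, 52 x 52 mm, 70 mm tall, shallow 39 mm round recess on top, 0.45 kg, upright; point: its centre, 35 mm above its underside; x, y square to its sides, z up
- block_b_mid (a point): Pale stone, loose on the bench, to be sorted: square stone tealight block, 52 x 52 mm, 70 mm tall, shallow 39 mm round recess on top, 0.45 kg, upright; point: its centre, 35 mm above its underside; x, y square to its sides, z up
- stick_a_mid (a point): Grey-green stone, loose on the bench, to be sorted: stone candlestick, 86 mm tall, 0.24 kg, upright: round foot 52 mm wide, tapering off 20 mm up, then a plain column 32 mm wide, small hole on top; point: its centre, 43 mm above its underside, z up
- tumbler_s_mid (a point): Pink stone, already in the tray, stays there, in the far bay (x = +74) of any one of the three lanes; marks that lane for its kind: straight round open stone tumbler, outer diameter 50 mm, 80 mm tall, 0.2 kg, upright; point: its centre, 40 mm above its underside, z up
- block_s_mid (a point): Grey-green stone, already in the tray, stays there, in the far bay (x = +74) of any one of the three lanes; marks that lane for its kind: square stone tealight block, 52 x 52 mm, 70 mm tall, shallow 39 mm round recess on top, 0.45 kg, upright; point: its centre, 35 mm above its underside; x, y square to its sides, z up
- stick_s_mid (a point): Pale stone, already in the tray, stays there, in the far bay (x = +74) of any one of the three lanes; marks that lane for its kind: stone candlestick, 86 mm tall, 0.24 kg, upright: round foot 52 mm wide, tapering off 20 mm up, then a plain column 32 mm wide, small hole on top; point: its centre, 43 mm above its underside, z up

How it is judged:
At the end, for the whole second after the job is handed in: The five loose pieces stand upright (0.1 rad) on the floor of empty bays in their own kind's lanes, centres within 14 mm along and 18 mm across of the bay's centre; the three earlier pieces still stand in the far bays, moved 15 mm at most; all is released and at rest (((y of tumbler_s_mid in the frame of tray between -0.102 and -0.066 m and y of tumbler_a_mid in the frame of tray between -0.102 and -0.066 m and y of tumbler_b_mid in the frame of tray between -0.102 and -0.066 m) or (y of tumbler_s_mid in the frame of tray between -0.018 and 0.018 m and y of tumbler_a_mid in the frame of tray between -0.018 and 0.018 m and y of tumbler_b_mid in the frame of tray between -0.018 and 0.018 m) or (y of tumbler_s_mid in the frame of tray between 0.066 and 0.102 m and y of tumbler_a_mid in the frame of tray between 0.066 and 0.102 m and y of tumbler_b_mid in the frame of tray between 0.066 and 0.102 m)) and (x of tumbler_a_mid in the frame of tray between -0.088 and -0.06 m or x of tumbler_a_mid in the frame of tray between -0.014 and 0.014 m) and (x of tumbler_b_mid in the frame of tray between -0.088 and -0.06 m or x of tumbler_b_mid in the frame of tray between -0.014 and 0.014 m) and z of tumbler_a_mid in the frame of tray between 0.04 and 0.052 m and angle between each of tumbler_a_mid, tumbler_b_mid, tumbler_s_mid, block_a_mid, block_b_mid, block_s_mid, stick_a_mid, stick_s_mid's own z axis and vertical below 0.1 rad and linear speed of each of tumbler_a, tumbler_b, tumbler_s, block_a, block_b, block_s, stick_a, stick_s below 0.02 m/s and z of tumbler_b_mid in the frame of tray between 0.04 and 0.052 m and z of tumbler_s_mid in the frame of tray between 0.04 and 0.052 m and x of tumbler_s_mid in the frame of tray between 0.06 and 0.088 m and ((y of block_s_mid in the frame of tray between -0.102 and -0.066 m and y of block_a_mid in the frame of tray between -0.102 and -0.066 m and y of block_b_mid in the frame of tray between -0.102 and -0.066 m) or (y of block_s_mid in the frame of tray between -0.018 and 0.018 m and y of block_a_mid in the frame of tray between -0.018 and 0.018 m and y of block_b_mid in the frame of tray between -0.018 and 0.018 m) or (y of block_s_mid in the frame of tray between 0.066 and 0.102 m and y of block_a_mid in the frame of tray between 0.066 and 0.102 m and y of block_b_mid in the frame of tray between 0.066 and 0.102 m)) and (x of block_a_mid in the frame of tray between -0.088 and -0.06 m or x of block_a_mid in the frame of tray between -0.014 and 0.014 m) and (x of block_b_mid in the frame of tray between -0.088 and -0.06 m or x of block_b_mid in the frame of tray between -0.014 and 0.014 m) and z of block_a_mid in the frame of tray between 0.035 and 0.047 m and z of block_b_mid in the frame of tray between 0.035 and 0.047 m and z of block_s_mid in the frame of tray between 0.035 and 0.047 m and x of block_s_mid in the frame of tray between 0.06 and 0.088 m and ((y of stick_s_mid in the frame of tray between -0.102 and -0.066 m and y of stick_a_mid in the frame of tray between -0.102 and -0.066 m) or (y of stick_s_mid in the frame of tray between -0.018 and 0.018 m and y of stick_a_mid in the frame of tray between -0.018 and 0.018 m) or (y of stick_s_mid in the frame of tray between 0.066 and 0.102 m and y of stick_a_mid in the frame of tray between 0.066 and 0.102 m)) and (x of stick_a_mid in the frame of tray between -0.088 and -0.06 m or x of stick_a_mid in the frame of tray between -0.014 and 0.014 m) and z of stick_a_mid in the frame of tray between 0.043 and 0.055 m and z of stick_s_mid in the frame of tray between 0.043 and 0.055 m and x of stick_s_mid in the frame of tray between 0.06 and 0.088 m); the robot touches nothing.
It fails at once if a piece that already stood in the tray is shifted by more than 15 mm or knocked over (distance of any of tumbler_s_mid, block_s_mid, stick_s_mid from where it was at the start of the episode above 0.015 m or angle between any of tumbler_s_mid, block_s_mid, stick_s_mid's own z axis and vertical above 0.3 rad).
It fails at once if a loose stone piece is slammed into the tray (contact force with the tray over 80 N) (contact force between any of tumbler_a, tumbler_b, block_a, block_b, stick_a and tray above 80 N).
It fails at once if a loose stone piece is dropped: it falls freely, touching nothing, from about 20 mm or more above the tray's floor ((contact force between tumbler_a and anything else below 0.05 N and linear speed of tumbler_a above 0.3 m/s and height (world z) of tumbler_a_mid above 0.06 m) or (contact force between tumbler_b and anything else below 0.05 N and linear speed of tumbler_b above 0.3 m/s and height (world z) of tumbler_b_mid above 0.06 m) or (contact force between block_a and anything else below 0.05 N and linear speed of block_a above 0.3 m/s and height (world z) of block_a_mid above 0.055 m) or (contact force between block_b and anything else below 0.05 N and linear speed of block_b above 0.3 m/s and height (world z) of block_b_mid above 0.055 m) or (contact force between stick_a and anything else below 0.05 N and linear speed of stick_a above 0.3 m/s and height (world z) of stick_a_mid above 0.063 m)).
It fails at once if a loose stone piece is knocked over (angle between any of tumbler_a_mid, tumbler_b_mid, block_a_mid, block_b_mid, stick_a_mid's own z axis and vertical above 0.8 rad).
It also fails if it takes over 134 s, if anything falls off the work surface, if the arm or the gripper's body presses on something with over 40 N, if the wrist force passes 120 N, or if a joint passes its speed limit or range.

### The arm

A 7-joint arm with a two-finger parallel gripper is mounted at the origin on the work surface. World frame = base frame: x ahead of the robot, y to its left, z up, the work surface at z = 0. Lengths are in m, angles in rad, forces in N, time in s.
With the tool pointing down it reaches from about 0.425 to 0.925 m from the base axis. Payload 6.8 kg.
Tool frame: the origin (TCP) lies midway between the tips of the shut fingers; the grasp point (between the pads) lies 19 mm behind it (hold_point_z is the distance from the TCP to the grasp point, in m); y points along the fingers, z is the direction in which the jaws open and shut, and the axes are right-handed (so a half turn about y gives the same grasp; the last joint's range is limited). The gripper opens to 85 mm and grips with 20 to 120 N. Pads are 22 mm wide; open, the fingers measure 114 mm over their backs; the gripper's body (76 mm by 85 mm) begins 54 mm behind the grasp point. The pads swing forward as they close: fully open they stand 13 mm farther back than shut.
Start: joints at [1.171, 0.477, 0.022, 1.555, -0.011, 1.109, -0.083], TCP at [0.194, -0.646, 0.203] pointing down, gripper open.
Joint ranges: [-2.96, 2.96], [-0.34, 2.1], [-1.41, 1.46], [0.24, 2.44], [-1.37, 4.51], [0.17, 1.92], [-2.96, 2.96]. Speed limits (rad/s): [2.39, 2.39, 3.14, 3.14, 3.14, 3.14, 3.14].

### API

Orientations are given as a unit quaternion [w, x, y, z].
In Python, from bench import * gives the robot as it stands. The module is installed in compiled form; this text tells all that it offers.
- The arm moves only by the tool jog_arm, never from a script. Its arguments are lists of equal length, an entry for each row: "jaw": the gripper's target within -1 to 1 (fully open at 1, half-way at 0, shut at -1); "slide": the shift along the tool's x, y, z in units of 0.03 m (1.0 is 0.03 m), a list of three; "rot": the turn, a rotation vector about the tool's x, y, z in units of pi rad (1.0 is pi rad), a list of three. In form: {"jaw": [jaw, ...], "slide": [[x, y, z], ...], "rot": [[wx, wy, wz], ...]}. A call has 1 to 8 rows; each row shifts and turns the commanded pose from where the row before left it, along the tool's axes as they then stand; what a row does not reach is not made up. A row lasts 1/12 s, in which the tool goes at most 41.7 mm and 7.16 degrees, less where a joint would pass 70% of its speed; a pose out of reach is approached as far as the arm can. A call with a number of a shift or a turn outside -1 to 1 is refused whole. A call with a gripper value outside its range is refused whole. The fingers move at their own pace and stop on an object; the grip force is fixed at half the most. Time passes only in rows, so rows that do not move let the fingers close. It gives the time, the measured TCP pose, the force and the opening at its end, in the units of the state.
- state(): the state, without advancing time (a new reading comes with each control period).
- grab_frame(name): name is "side" or "top" or "wrist"; returns a dict with "img" (420x560x3 uint8, red, green, blue), "fx", "fy", "cx", "cy" (pixels), "position" and "attitude" of the camera in the world; the wrist camera has in their place "T_tool_cam" (4x4, takes a point from camera to tool coordinates, whose origin is the TCP and whose axes are the tool frame's). Camera axes: x right, y down, z forward; pixel columns grow to the right and rows downward; lengths in m; the calibration is good to about 2 mm. A picture is of the moment at which its call begins: read the wrist's pose just before it. There is no depth.
- hand_in(): hands the job in, once; it reports no verdict.
The state is a dict: "t": time; "qpos": joint angles; "joint_velocities": joint speeds; "effort": joint torques, N m; "ee_pos": TCP position; "orientation": TCP orientation; "ft_force": force on the tool from outside, world axes, zero at the start; "wrist_torque": the same for the moment, N m; "opening": finger opening in m.
Only numpy, scipy, OpenCV 4.12 (cv2) and the standard library are available. Lean on these libraries where they do the work, as an engineer would, in place of code of your own. Each camera call takes 0.05 s, during which the arm holds its last target.

## Working session

There is one attempt and no reset: what is moved stays moved. The work goes in short steps, Python scripts to look and compute and a tool call to move; the robot and the scene stay as the last step left them, time stands still between calls to the robot, and variables do not carry over. Pictures are saved under pics/ and viewed, and the job is handed in when it is done.

Besides the shell and the picture viewer there is one more tool, called after "Call:" as name(argument=value, ...) on one line, values as JSON. jog_arm: Moves the arm, as the interface text tells. Its arguments: {"type":"object","properties":{"jaw":{"type":"array","items":{"type":"number"}},"slide":{"type":"array","items":{"type":"array","items":{"type":"number","minimum":-1,"maximum":1}}},"rot":{"type":"array","items":{"type":"array","items":{"type":"number","minimum":-1,"maximum":1}}}},"required":["jaw","slide","rot"]}

```bash
mkdir -p pics; python3 - <<'E'
from bench import *
import cv2
s=state(); print({k:s[k] for k in ('t','ee_pos','orientation','opening','ft_force','qpos')})
for n in ('top','side','wrist'):
    f=grab_frame(n); cv2.imwrite(f'pics/{n}0.png',f['img'][:,:,::-1]); print(n,{k:v for k,v in f.items() if k!='img'})
E
```

```text
{'t': 0.0, 'ee_pos': array([ 0.19394415, -0.64586687,  0.20162543]), 'orientation': array([ 0.10264558, -0.10292693,  0.700224  , -0.69896802]), 'opening': 0.08529154225723086, 'ft_force': array([ 0.30210733, -0.00860319,  0.77157294]), 'qpos': array([ 1.17093626,  0.47779917,  0.02235972,  1.55645463, -0.01151014,
        1.10928751, -0.08310211])}
top {'fx': 410.05305754088, 'fy': 410.05305754088, 'cx': 276.72862438404, 'cy': 213.40943498130127, 'position': array([ 0.38615816, -0.02983092,  1.13205783]), 'attitude': array([ 0.04054315, -0.70069532,  0.71037641, -0.05241837])}
side {'fx': 473.50385278896283, 'fy': 473.50385278896283, 'cx': 286.1172787850241, 'cy': 212.0774310025708, 'position': array([0.04148472, 0.6182037 , 0.55980544]), 'attitude': array([ 0.16032891, -0.27635506,  0.82852585, -0.45985588])}
wrist {'fx': 338.23291011392314, 'fy': 338.23291011392314, 'cx': 271.88269609630015, 'cy': 209.21119197478885, 'T_tool_cam': array([[-1.30441435e-03,  9.63146014e-01,  2.68975937e-01,
        -6.95045800e-02],
       [-1.35605347e-04, -2.68976333e-01,  9.63146777e-01,
        -1.70909961e-01],
       [ 9.99999140e-01,  1.21986791e-03,  4.81464340e-04,
        -2.43343551e-04],
       [ 0.00000000e+00,  0.00000000e+00,  0.00000000e+00,
         1.00000000e+00]])}
```

View pics/top0.png

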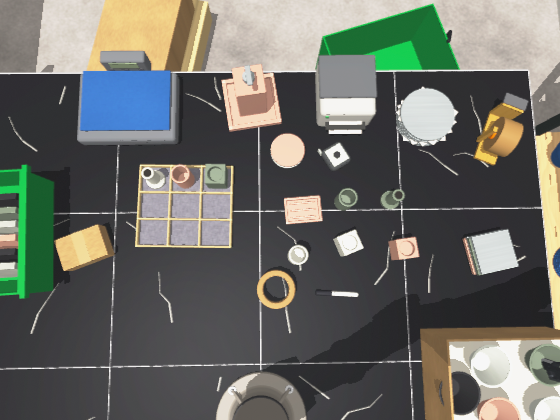

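View pics/side0.png

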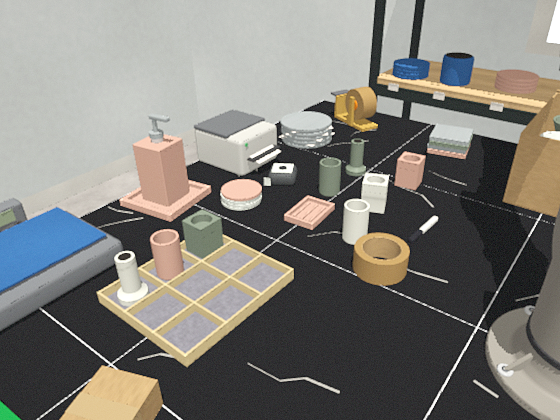

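View pics/wrist0.png

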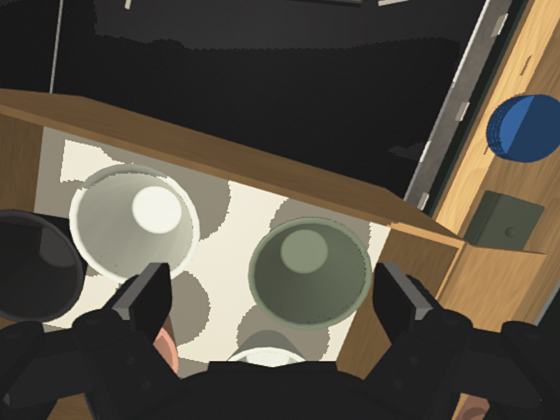

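```bash
cat > h.py <<'E'
from bench import *
import cv2, numpy as np
from scipy.spatial.transform import Rotation as R
def Rq(q): return R.from_quat([q[1],q[2],q[3],q[0]]).as_matrix()
def grab(n,save=None):
    s=state() if n=='wrist' else None
    f=grab_frame(n)
    if n=='wrist':
        T=np.eye(4);T[:3,:3]=Rq(s['orientation']);T[:3,3]=s['ee_pos'];T=T@f['T_tool_cam'];Rc,p=T[:3,:3],T[:3,3]
    else: Rc,p=Rq(f['attitude']),f['position']
    K=np.array([[f['fx'],0,f['cx']],[0,f['fy'],f['cy']],[0,0,1]])
    if save: cv2.imwrite('pics/'+save,f['img'][:,:,::-1])
    np.savez('/tmp/cam_%s.npz'%n,K=K,R=Rc,p=p,img=f['img'])
    return f['img'],(K,Rc,p)
def load(n):
    d=np.load('/tmp/cam_%s.npz'%n); return d['img'],(d['K'],d['R'],d['p'])
def proj(c,X):
    K,Rc,p=c; Y=(np.atleast_2d(X)-p)@Rc@K.T; return Y[:,:2]/Y[:,2:]
def back(c,uv,z):
    K,Rc,p=c; uv=np.atleast_2d(uv); d=np.c_[uv,np.ones(len(uv))]@np.linalg.inv(K).T@Rc.T
    return p+d*((z-p[2])/d[:,2])[:,None]
E
python3 - <<'E'
from h import *
img,c=grab('top'); 
print(proj(c,[[0,0,0],[0.194,-0.646,0.2]]), c[1])
# zoom crop
cr=img[120:300,120:430]; cv2.imwrite('pics/topz1.png',cv2.resize(cr[:, :155],None,fx=4,fy=3.3,interpolation=2)[:, :,::-1][:600])
a=cv2.resize(img[155:255,130:240],None,fx=6,fy=6,interpolation=2); cv2.imwrite('pics/tz_tray.png',a[:,:,::-1])
a=cv2.resize(img[170:280,280:425],None,fx=5,fy=5,interpolation=2); cv2.imwrite('pics/tz_obj.png',a[:,:,::-1])
grab('side')
E
```

```text
[[260.61974121 417.01874354]
 [549.06232529 350.96101935]] [[-0.01476465 -0.99126443  0.1310604 ]
 [-0.99976526  0.01255677 -0.01765674]
 [ 0.01585681 -0.13129033 -0.99121714]]
```

View pics/tz_tray.png

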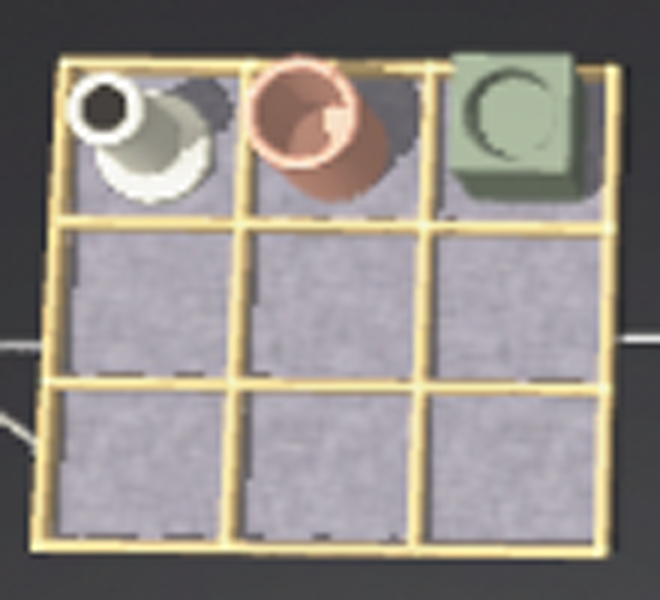

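View pics/tz_obj.png

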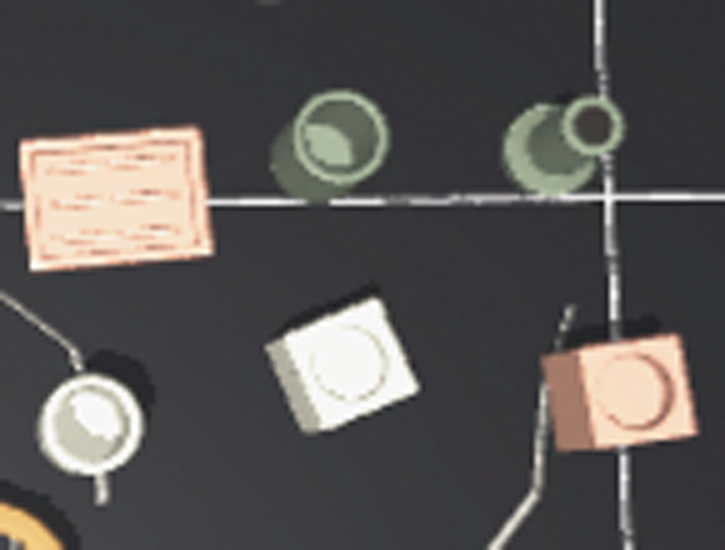

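```bash
cat > est.py <<'E'
from h import *
img,c=load('top')
def un(uv,s,o): return (np.array(uv,float)+.5)/s-.5+np.array(o)
def quad(uv,z,name):
    P=back(c,uv,z); d=[np.linalg.norm(P[(i+1)%4]-P[i])for i in range(4)]
    e=P[1]-P[0]; 
    angs=[np.arctan2(*(P[(i+1)%4]-P[i])[1::-1]) for i in range(4)]
    print(name,P.mean(0).round(4),'sides',np.round(d,4),'ang',np.round(angs,3)); return P.mean(0),angs
quad(un([(62,58),(620,68),(606,555),(34,548)],6,(130,155)),.023,'tray')
o=(280,170)
quad(un([(285,342),(380,298),(418,390),(325,432)],5,o),.07,'blockb')
quad(un([(578,350),(680,335),(697,435),(593,448)],5,o),.07,'blocka')
for n,uv,z in (('tumb',(340,137),.08),('tuma',(91,424),.08),('sticka',(592,126),.086)): print(n,back(c,un(uv,5,o),z).round(4))
for n,uv,z in (('sticks',(106,107),.092),('tums',(303,112),.086),('blks',(514,113),.076)): print(n,back(c,un(uv,6,(130,155)),z).round(4))
E
python3 est.py
```

```text
tray [0.5584 0.2008 0.023 ] sides [0.2561 0.2241 0.2557 0.2248] ang [-1.6    3.113  1.545 -0.027]
blockb [ 0.4476 -0.2378  0.07  ] sides [0.0551 0.0513 0.0534 0.0506] ang [-1.155 -2.786  1.974  0.388]
blocka [ 0.4318 -0.3858  0.07  ] sides [0.0543 0.0523 0.0548 0.0511] ang [-1.44  -3.031  1.679  0.1  ]
tumb [[ 0.5661 -0.2342  0.08  ]]
tuma [[ 0.4189 -0.1009  0.08  ]]
sticka [[ 0.5693 -0.3647  0.086 ]]
sticks [[0.6346 0.2841 0.092 ]]
tums [[0.6329 0.201  0.086 ]]
blks [[0.6338 0.1112 0.076 ]]
```

```bash
cat > ov.py <<'E'
from h import *
import sys
TR=np.array([.5584,.2008]);YAW=-.029
def tw(x,y,z): 
    return np.array([TR[0]+x*np.cos(YAW)-y*np.sin(YAW),TR[1]+x*np.sin(YAW)+y*np.cos(YAW),z])
def circ(x,y,z,r): t=np.linspace(0,2*np.pi,40); return np.c_[x+r*np.cos(t),y+r*np.sin(t),z+0*t]
def sq(x,y,z,a,s=.026):
    k=np.array([[1,1],[1,-1],[-1,-1],[-1,1],[1,1]])*s; C,S=np.cos(a),np.sin(a)
    return np.c_[x+k[:,0]*C-k[:,1]*S,y+k[:,0]*S+k[:,1]*C,z+0*k[:,0]]
L=[np.array([tw(a,b,.023) for a,b in ((.113,.128),(.113,-.128),(-.113,-.128),(-.113,.128),(.113,.128))])]
for x,y in ((.5661,-.2342),(.4189,-.1009)): L+=[circ(x,y,.08,.025),circ(x,y,0,.025)]
L+=[circ(.5693,-.3647,.086,.016),circ(.5693,-.3647,0,.026)]
for x,y,a in ((.4476,-.2378,.4),(.4318,-.3858,.115)): L+=[sq(x,y,.07,a),sq(x,y,0,a)]
if __name__=='__main__':
  for n,(x0,y0,w,h,s) in (('side',(90,140,360,210,2)),('top',(130,150,290,130,2.7))):
    img,c=load(n); a=cv2.resize(img[y0:y0+h,x0:x0+w],None,fx=s,fy=s,interpolation=2)[:,:,::-1].copy()
    for l in L:
        p=((proj(c,l)-[x0,y0]+.5)*s-.5); cv2.polylines(a,[np.round(p*8).astype(np.int32)],False,(0,0,255),1,cv2.LINE_AA,3)
    cv2.imwrite(f'pics/ov_{n}.png',a)
E
python3 ov.py
```

```text
(no output)
```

View pics/ov_side.png

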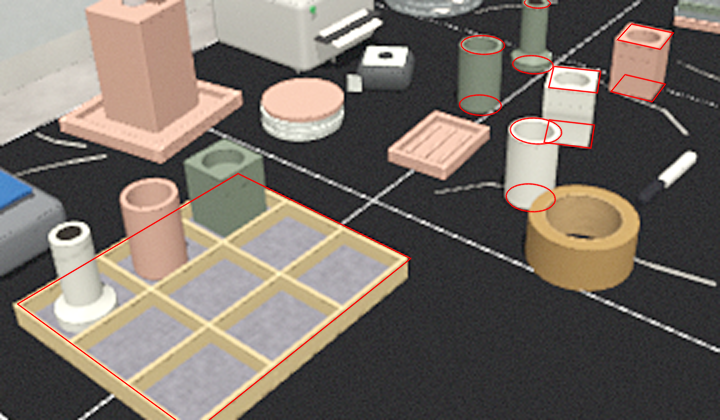

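View pics/ov_top.png

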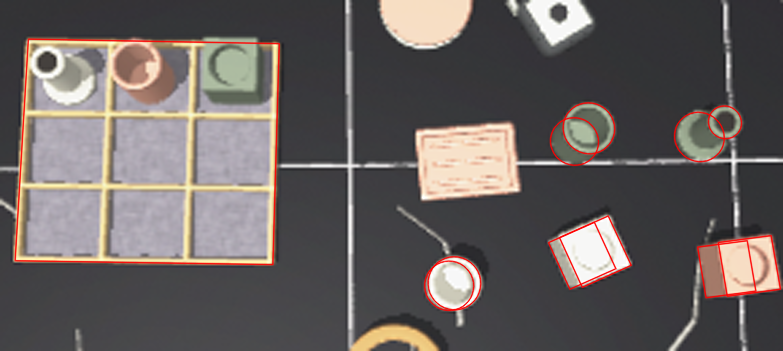

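```bash
cat > plan.py <<'E'
from h import *
from scipy.spatial.transform import Rotation as R
def axes(yaw,sgn=1):
    # tool y down, tool z (jaw) along sgn*(rot of world y by yaw)
    y=np.array([0,0,-1.]); z=sgn*np.array([-np.sin(yaw),np.cos(yaw),0]); return np.c_[np.cross(y,z),y,z]
def plan(p,yaw=None,sgn=1):
    s=state(); Rt=Rq(s['orientation']); d=np.array(p)-s['ee_pos']
    print('t %.2f ee %s open %.4f F %s'%(s['t'],s['ee_pos'].round(4),s['opening'],s['ft_force'].round(1)))
    print('tool-frame slide units now',(Rt.T@d/.03).round(3))
    if yaw is not None:
        Rg=axes(yaw,sgn); rv=R.from_matrix(Rt.T@Rg).as_rotvec()/np.pi
        print('rotvec units',rv.round(4),'slide units after rot',(Rg.T@d/.03).round(3))
E
python3 - <<'E'
from plan import *
s=state(); print(Rq(s['orientation']).round(3))
for g in (1,-1):plan([.566,-.234,.25],-.029,g)
E
```

```text
[[-0.958 -0.     0.288]
 [-0.288  0.001 -0.958]
 [ 0.    -1.    -0.001]]
t 0.25 ee [ 0.1941 -0.6462  0.2021] open 0.0852 F [ 0.6  0.4 -0.5]
tool-frame slide units now [-15.824  -1.588  -9.593]
rotvec units [ 1.000e-04 -8.979e-01 -4.000e-04] slide units after rot [11.992 -1.596 14.093]
t 0.25 ee [ 0.1941 -0.6462  0.2021] open 0.0852 F [ 0.6  0.4 -0.5]
tool-frame slide units now [-15.824  -1.588  -9.593]
rotvec units [3.000e-04 1.021e-01 1.000e-04] slide units after rot [-11.992  -1.596 -14.093]
```

Call:
jog_arm(jaw=[1, 1, 1, 1], slide=[[0, -1, 0], [0, -0.6, 0], [0, 0, 0], [0, 0, 0]], rot=[[0, 0.034, 0], [0, 0.034, 0], [0, 0.034, 0], [0, 0, 0]])

```text
t: 0.58
ee_pos: [0.1945, -0.6472, 0.2521]
orientation: [0.011, -0.012, -0.706, 0.708]
ft_force: [0.6, 0.7, 0.7]
opening: 0.0854
```

```bash
python3 -c "
from plan import *
plan([.566,-.234,.14],-.029,-1)"
```

```text
t 0.58 ee [ 0.1945 -0.6472  0.2521] open 0.0854 F [0.6 0.7 0.7]
tool-frame slide units now [-11.928   3.712 -14.176]
rotvec units [-0.0008 -0.0011 -0.0003] slide units after rot [-11.979   3.736 -14.126]
```

Call:
jog_arm(jaw=[1, 1, 1, 1, 1, 1, 1, 1], slide=[[-0.4, 0, -0.5], [-0.75, 0, -0.88], [-0.75, 0, -0.88], [-0.75, 0, -0.88], [-0.75, 0, -0.88], [-0.75, 0, -0.88], [-0.75, 0, -0.88], [-0.75, 0, -0.88]], rot=[[0, 0, 0], [0, 0, 0], [0, 0, 0], [0, 0, 0], [0, 0, 0], [0, 0, 0], [0, 0, 0], [0, 0, 0]])

```text
t: 1.25
ee_pos: [0.3698, -0.4497, 0.2498]
orientation: [-0.009, 0.008, 0.707, -0.707]
ft_force: [0.3, 0.2, 0.4]
opening: 0.0854
```

Call:
jog_arm(jaw=[1, 1, 1, 1, 1, 1, 1, 1], slide=[[-0.75, 0, -0.88], [-0.75, 0, -0.88], [-0.75, 0, -0.88], [-0.75, 0, -0.88], [-0.75, 0, -0.88], [-0.75, 0, -0.88], [-0.75, 0, -0.88], [0, 0, 0]], rot=[[0, 0, 0], [0, 0, 0], [0, 0, 0], [0, 0, 0], [0, 0, 0], [0, 0, 0], [0, 0, 0], [0, 0, 0]])

```text
t: 1.92
ee_pos: [0.5369, -0.2629, 0.2496]
orientation: [-0.005, 0.005, 0.709, -0.705]
ft_force: [0.3, 0.8, 0.1]
opening: 0.0853
```

```bash
python3 -c "
from plan import *
plan([.5661,-.2342,.14],-.029,-1)
img,c=grab('wrist','w1.png')
print(proj(c,[[.5661,-.2342,.08],[.5661,-.2342,0]]))
"
```

```text
t 1.92 ee [ 0.5369 -0.2629  0.2496] open 0.0853 F [0.3 0.8 0.1]
tool-frame slide units now [-0.957  3.66  -0.952]
rotvec units [ 0.0015  0.0048 -0.0004] slide units after rot [-0.947  3.655 -0.983]
[[244.21199105 156.92323293]
 [249.6200016  149.2027736 ]]
```

View pics/w1.png

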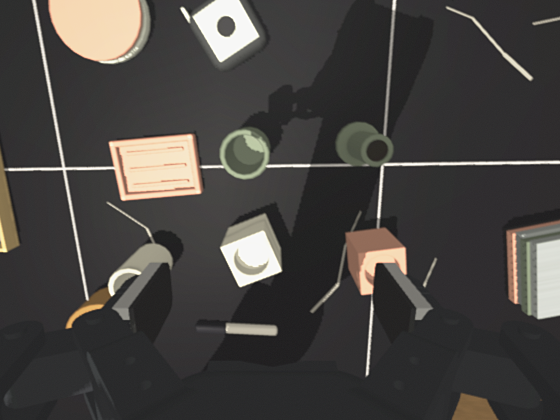

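Call:
jog_arm(jaw=[1, 1, 1, 1, 1, 1, 1, 1], slide=[[-0.5, 0.3, -0.5], [-0.47, 0.8, -0.48], [0, 1, 0], [0, 1, 0], [0, 1, 0], [0, 0.5, 0], [0, 0, 0], [0, 0, 0]], rot=[[0, 0.005, 0], [0, 0, 0], [0, 0, 0], [0, 0, 0], [0, 0, 0], [0, 0, 0], [0, 0, 0], [0, 0, 0]])

```text
t: 2.63
ee_pos: [0.5609, -0.2437, 0.1117]
orientation: [-0.016, 0.015, 0.707, -0.707]
ft_force: [0.1, -0.3, 1.1]
opening: 0.0856
```

```bash
python3 -c "
from plan import *
plan([.567,-.2342,.031],-.029,-1)
img,c=grab('wrist','w2.png')
print(proj(c,[[.5661,-.2342,.08],[.5661,-.2342,0]]))
"
```

```text
t 2.63 ee [ 0.5609 -0.2437  0.1117] open 0.0856 F [ 0.1 -0.3  1.1]
tool-frame slide units now [-0.197  2.69  -0.325]
rotvec units [ 0.0001 -0.0047  0.0008] slide units after rot [-0.195  2.69  -0.323]
[[257.32526529 221.3038169 ]
 [261.20957443 192.71204758]]
```

View pics/w2.png

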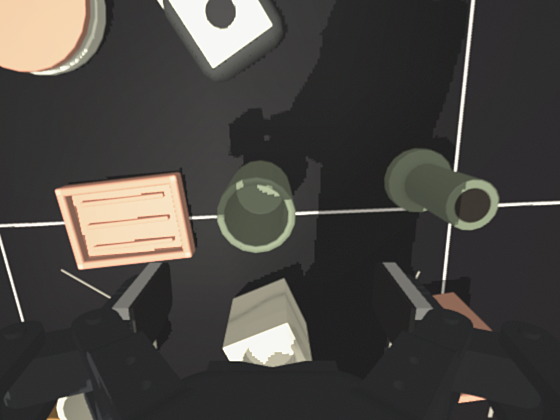

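Call:
jog_arm(jaw=[1, 1, 1, 1, 1, 1, 1], slide=[[-0.24, 0, -0.33], [0, 0, 0], [0, 0.7, 0], [0, 0.7, 0], [0, 0.7, 0], [0, 0.6, 0], [0, 0, 0]], rot=[[0, -0.004, 0], [0, 0, 0], [0, 0, 0], [0, 0, 0], [0, 0, 0], [0, 0, 0], [0, 0, 0]])

```text
t: 3.27
ee_pos: [0.5684, -0.2322, 0.0292]
orientation: [-0.012, 0.009, 0.708, -0.706]
ft_force: [-0.5, 0.3, 0.5]
opening: 0.0851
```

```bash
python3 -c "
from plan import *
plan([.568,-.2342,.031],-.029,-1)
"
```

```text
t 3.27 ee [ 0.5684 -0.2322  0.0292] open 0.0851 F [-0.5  0.3  0.5]
tool-frame slide units now [ 0.01  -0.06   0.067]
rotvec units [ 0.0005 -0.0004  0.0012] slide units after rot [ 0.01  -0.06   0.067]
```

Call:
jog_arm(jaw=[-1, -1, -1, -1, -1, -1, -1, -1], slide=[[0, -0.05, 0.06], [0, 0, 0], [0, 0, 0], [0, 0, 0], [0, 0, 0], [0, 0, 0], [0, 0, 0], [0, 0, 0]], rot=[[0, 0, 0], [0, 0, 0], [0, 0, 0], [0, 0, 0], [0, 0, 0], [0, 0, 0], [0, 0, 0], [0, 0, 0]])

```text
t: 3.93
ee_pos: [0.5717, -0.2357, 0.0356]
orientation: [0.01, -0.013, -0.707, 0.707]
ft_force: [-1.1, 1.1, 6.2]
opening: 0.0479
```

Call:
jog_arm(jaw=[-1, -1, -1, -1, -1, -1, -1, -1], slide=[[0, 0, 0], [0, 0, 0], [0, -0.3, 0], [0, -0.7, 0], [0, -1, 0], [0, -1, 0], [0, -0.8, 0], [0, 0, 0]], rot=[[0, 0, 0], [0, 0, 0], [0, 0, 0], [0, 0, 0], [0, 0, 0], [0, 0, 0], [0, 0, 0], [0, 0, 0]])

```text
t: 4.6
ee_pos: [0.5733, -0.2365, 0.154]
orientation: [0.008, -0.015, -0.706, 0.708]
ft_force: [1.0, -0.4, -1.2]
opening: 0.0477
```

```bash
python3 -c "
from plan import *;from ov import tw
p=tw(0,0,.15);print(p);plan(p,-.029,-1)
grab('side','s2.png')
"
```

```text
[0.5584 0.2008 0.15  ]
t 4.60 ee [ 0.5733 -0.2365  0.154 ] open 0.0477 F [ 1.  -0.4 -1.2]
tool-frame slide units now [  0.964   0.08  -14.553]
rotvec units [-0.0009 -0.001  -0.0031] slide units after rot [  0.918   0.132 -14.555]
```

View pics/s2.png

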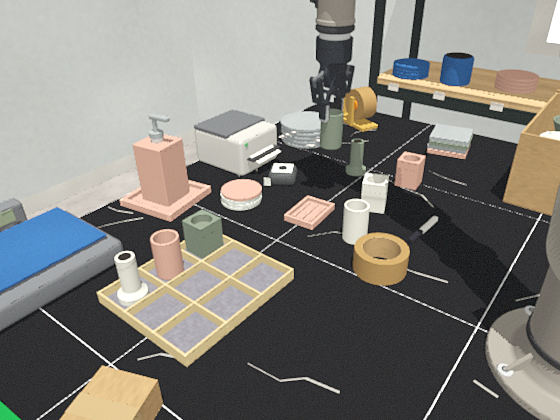

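Call:
jog_arm(jaw=[-1, -1, -1, -1, -1, -1, -1, -1], slide=[[0.1, 0, -0.5], [0.1, 0, -1], [0.1, 0, -1], [0.1, 0, -1], [0.1, 0, -1], [0.1, 0, -1], [0.1, 0, -1], [0, 0, -1]], rot=[[0, 0, 0], [0, 0, 0], [0, 0, 0], [0, 0, 0], [0, 0, 0], [0, 0, 0], [0, 0, 0], [0, 0, 0]])

```text
t: 5.32
ee_pos: [0.5534, -0.0077, 0.1456]
orientation: [0.012, -0.01, -0.707, 0.707]
ft_force: [0.2, 1.0, -1.4]
opening: 0.0481
```

Call:
jog_arm(jaw=[-1, -1, -1, -1, -1, -1, -1, -1], slide=[[0, 0, -1], [0, 0, -1], [0, 0, -1], [0, 0, -1], [0, 0, -1], [0, 0, -1], [0, 0, -0.5], [0, 0, 0]], rot=[[0, 0, 0], [0, 0, 0], [0, 0, 0], [0, 0, 0], [0, 0, 0], [0, 0, 0], [0, 0, 0], [0, 0, 0]])

```text
t: 5.98
ee_pos: [0.5595, 0.1912, 0.1458]
orientation: [-0.01, 0.008, 0.708, -0.706]
ft_force: [-0.4, 0.6, -1.6]
opening: 0.0478
```

```bash
python3 -c "
from plan import *;from ov import tw
p=tw(.0045,0,.15);print(p);plan(p,-.029,-1)
"
```

```text
[0.56289811 0.20066952 0.15      ]
t 5.98 ee [0.5595 0.1912 0.1458] open 0.0478 F [-0.4  0.6 -1.6]
tool-frame slide units now [-0.106 -0.14  -0.318]
rotvec units [0.0007 0.0015 0.0009] slide units after rot [-0.105 -0.141 -0.318]
```

Call:
jog_arm(jaw=[-1, -1, -1, -1, -1, -1, -1, -1], slide=[[-0.1, 0, -0.32], [0, 0.4, 0], [0, 0.8, 0], [0, 0.8, 0], [0, 0.6, 0], [0, 0.4, 0], [0, 0, 0], [0, 0, 0]], rot=[[0, 0, 0], [0, 0, 0], [0, 0, 0], [0, 0, 0], [0, 0, 0], [0, 0, 0], [0, 0, 0], [0, 0, 0]])

```text
t: 6.65
ee_pos: [0.565, 0.1938, 0.0563]
orientation: [0.012, -0.011, -0.707, 0.707]
ft_force: [0.2, -0.3, -2.4]
opening: 0.0476
```

```bash
cat > look.py <<'E'
from plan import *;from ov import tw
import sys
def side(name,box=(90,180,230,170),s=3,L=[],cam='side'):
    img,c=grab(cam); x0,y0,w,h=box
    a=cv2.resize(img[y0:y0+h,x0:x0+w],None,fx=s,fy=s,interpolation=2)[:,:,::-1].copy()
    for l in L:
        p=((proj(c,l)-[x0,y0]+.5)*s-.5); cv2.polylines(a,[np.round(p*8).astype(np.int32)],False,(0,0,255),1,cv2.LINE_AA,3)
    cv2.imwrite('pics/'+name,a)
E
python3 -c "
from look import *;from ov import circ
p=tw(.0045,0,.0416);plan(p,-.029,-1)
q=tw(0,0,0);side('s3.png',L=[circ(q[0],q[1],.006,.025),circ(q[0],q[1],.086,.025)])
side('t3.png',box=(130,140,110,110),s=5,cam='top')
"
```

```text
t 6.65 ee [0.565  0.1938 0.0563] open 0.0476 F [ 0.2 -0.3 -2.4]
tool-frame slide units now [ 0.078  0.491 -0.227]
rotvec units [-0.0003 -0.0012  0.0005] slide units after rot [ 0.078  0.491 -0.227]
```

View pics/s3.png

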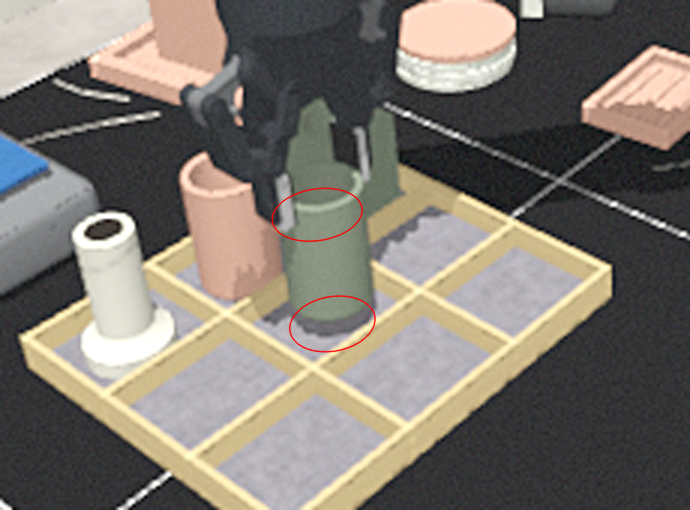

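View pics/t3.png

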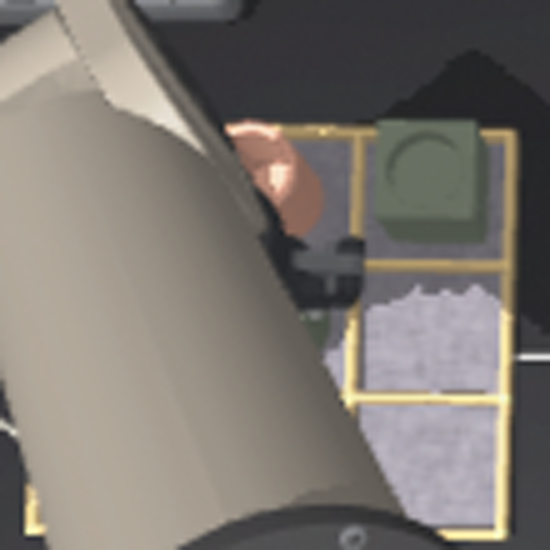

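Call:
jog_arm(jaw=[-1, -1, -1, -1, -1, -1], slide=[[0.06, 0, -0.22], [0, 0, 0], [0, 0.15, 0], [0, 0.15, 0], [0, 0.1, 0], [0, 0, 0]], rot=[[0, 0, 0], [0, 0, 0], [0, 0, 0], [0, 0, 0], [0, 0, 0], [0, 0, 0]])

```text
t: 7.25
ee_pos: [0.5632, 0.2008, 0.0441]
orientation: [0.012, -0.011, -0.707, 0.707]
ft_force: [-0.4, -0.5, -2.4]
opening: 0.0476
```

```bash
python3 -c "
from look import *;from ov import circ
p=tw(.0045,0,.0416);plan(p,-.029,-1)
q=tw(0,0,0);side('s4.png',L=[circ(q[0],q[1],.006,.025),circ(q[0],q[1],.086,.025)])
"
```

```text
t 7.25 ee [0.5632 0.2008 0.0441] open 0.0476 F [-0.4 -0.5 -2.4]
tool-frame slide units now [0.01  0.083 0.004]
rotvec units [-0.0003 -0.0009  0.0005] slide units after rot [0.01  0.083 0.004]
```

View pics/s4.png

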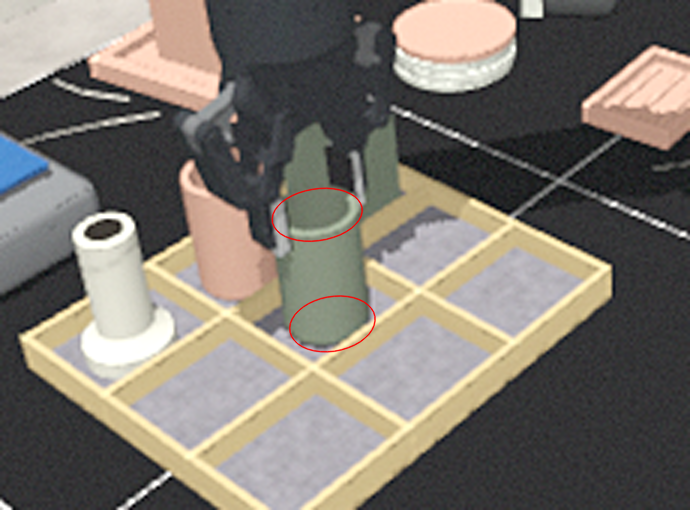

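Call:
jog_arm(jaw=[-1, -1, -1, -1], slide=[[0, 0.05, 0], [0, 0.04, 0], [0, 0.0, 0], [0, 0, 0]], rot=[[0, 0, 0], [0, 0, 0], [0, 0, 0], [0, 0, 0]])

```text
t: 7.63
ee_pos: [0.5639, 0.2012, 0.0424]
orientation: [0.011, -0.011, -0.707, 0.707]
ft_force: [-0.4, 0.7, -1.9]
opening: 0.0477
```

Call:
jog_arm(jaw=[-1, -1, -1, -1], slide=[[0, 0.05, 0], [0, 0, 0], [0, 0.05, 0], [0, 0, 0]], rot=[[0, 0, 0], [0, 0, 0], [0, 0, 0], [0, 0, 0]])

```text
t: 7.97
ee_pos: [0.5651, 0.2016, 0.0416]
orientation: [-0.011, 0.012, 0.707, -0.707]
ft_force: [-3.3, -2.4, 14.8]
opening: 0.0477
```

Call:
jog_arm(jaw=[0.6, 0.6, 0.6, 0.6, 0.6, 0.6], slide=[[0, 0, 0], [0, 0, 0], [0, 0, 0], [0, 0, 0], [0, 0, 0], [0, 0, 0]], rot=[[0, 0, 0], [0, 0, 0], [0, 0, 0], [0, 0, 0], [0, 0, 0], [0, 0, 0]])

```text
t: 8.47
ee_pos: [0.5638, 0.2013, 0.0392]
orientation: [0.011, -0.011, -0.707, 0.707]
ft_force: [0.0, -0.2, -0.8]
opening: 0.0684
```

Call:
jog_arm(jaw=[0.6, 0.6, 0.6, 0.6, 0.6, 0.6, 0.6, 0.6], slide=[[0, -0.3, 0], [0, -0.5, 0], [0, -1, 0], [0, -1, 0], [0, -1, 0], [0, -0.5, 0.5], [0, 0, 1], [0, 0, 1]], rot=[[0, 0, 0], [0, 0, 0], [0, 0, 0], [0, 0, 0], [0, 0, 0], [0, 0, 0], [0, 0, 0], [0, 0, 0]])

```text
t: 9.13
ee_pos: [0.5623, 0.1273, 0.1708]
orientation: [-0.009, 0.011, 0.708, -0.706]
ft_force: [0.2, -0.0, -1.0]
opening: 0.0685
```

```bash
python3 -c "
from look import *;from ov import circ
plan([.419,-.101,.15],-.029,-1)
q=tw(0,0,0);side('s5.png',L=[circ(q[0],q[1],.006,.025),circ(q[0],q[1],.086,.025)])
"
```

```text
t 9.13 ee [0.5623 0.1273 0.1708] open 0.0685 F [ 0.2 -0.  -1. ]
tool-frame slide units now [4.559 0.664 7.744]
rotvec units [ 0.0005  0.0001 -0.0012] slide units after rot [4.554 0.694 7.744]
```

View pics/s5.png

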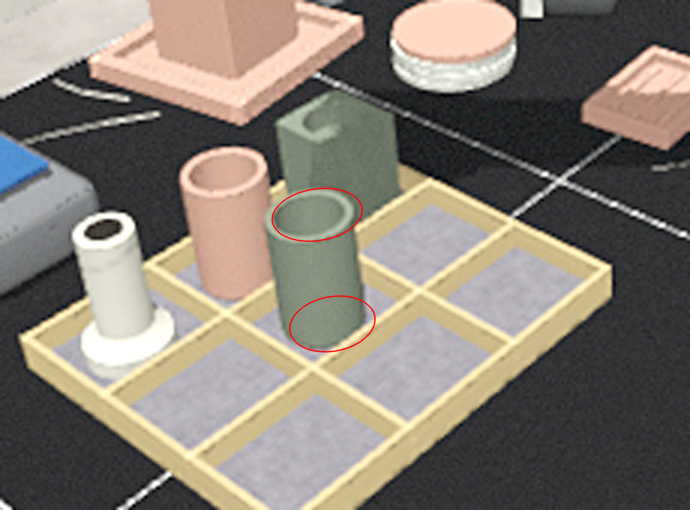

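Call:
jog_arm(jaw=[1, 1, 1, 1, 1, 1, 1, 1], slide=[[0.3, 0, 0.7], [0.55, 0, 0.95], [0.6, 0, 1], [0.6, 0, 1], [0.6, 0, 1], [0.6, 0, 1], [0.6, 0, 1], [0.6, 0, 0.9]], rot=[[0, 0, 0], [0, 0, 0], [0, 0, 0], [0, 0, 0], [0, 0, 0], [0, 0, 0], [0, 0, 0], [0, 0, 0]])

```text
t: 9.85
ee_pos: [0.4197, -0.0974, 0.169]
orientation: [0.011, -0.012, -0.707, 0.707]
ft_force: [0.4, -0.7, -0.2]
opening: 0.0851
```

Call:
jog_arm(jaw=[1, 1, 1], slide=[[0, 0.3, 0], [0, 0, 0], [0, 0, 0]], rot=[[0, 0, 0], [0, 0, 0], [0, 0, 0]])

```text
t: 10.1
ee_pos: [0.4211, -0.0952, 0.1596]
orientation: [-0.011, 0.011, 0.707, -0.707]
ft_force: [0.3, 0.0, -0.1]
opening: 0.0854
```

```bash
python3 -c "
from look import *;from ov import circ
plan([.419,-.101,.031],-.029,-1)
img,c=grab('wrist','w6.png')
print(proj(c,[[.4189,-.1009,.08],[.4189,-.1009,0]]))
"
```

```text
t 10.10 ee [ 0.4211 -0.0952  0.1596] open 0.0854 F [ 0.3  0.  -0.1]
tool-frame slide units now [0.066 4.288 0.198]
rotvec units [ 0.0001 -0.0008 -0.    ] slide units after rot [0.066 4.288 0.196]
[[280.1448777  211.05051755]
 [278.26959484 189.08660021]]
```

View pics/w6.png

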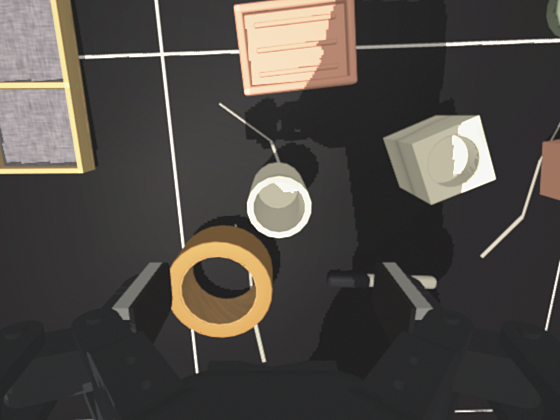

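```bash
python3 -c "
from h import *
img,c=load('wrist')
print(back(c,[(222,278),(272,285),(170,280),(225,228),(250,240)],.035))
img,c=load('top')
print(back(c,[(276,289),(276,270),(295,289),(290,275)],.035))
"
```

```text
[[ 0.34080444 -0.044161    0.035     ]
 [ 0.33189868 -0.09200464  0.035     ]
 [ 0.34020095  0.0060686   0.035     ]
 [ 0.3913509  -0.05046966  0.035     ]
 [ 0.3788861  -0.07293562  0.035     ]]
[[ 0.33036102 -0.04448666  0.035     ]
 [ 0.37994589 -0.04520736  0.035     ]
 [ 0.32958098 -0.09458114  0.035     ]
 [ 0.36628172 -0.08208555  0.035     ]]
```

Call:
jog_arm(jaw=[1, 1, 1, 1, 1, 1, 1, 1], slide=[[0, 0, 0.2], [0, 0.5, 0], [0, 1, 0], [0, 1, 0], [0, 0.9, 0], [0, 0.5, 0], [0, 0.2, 0], [0, 0, 0]], rot=[[0, 0, 0], [0, 0, 0], [0, 0, 0], [0, 0, 0], [0, 0, 0], [0, 0, 0], [0, 0, 0], [0, 0, 0]])

```text
t: 10.82
ee_pos: [0.4204, -0.1012, 0.0354]
orientation: [-0.012, 0.01, 0.707, -0.707]
ft_force: [-0.1, 0.9, 0.6]
opening: 0.0851
```

Call:
jog_arm(jaw=[1, 1], slide=[[0, 0, 0], [0, 0, 0]], rot=[[0, 0, 0], [0, 0, 0]])

```text
t: 10.98
ee_pos: [0.422, -0.1018, 0.0375]
orientation: [0.01, -0.012, -0.707, 0.707]
ft_force: [-0.3, -1.0, -0.1]
opening: 0.0853
```

Call:
jog_arm(jaw=[1, -1, -1, -1, -1, -1, -1, -1], slide=[[0, 0.1, 0], [0, 0, 0], [0, 0, 0], [0, 0, 0], [0, 0, 0], [0, 0, 0], [0, 0, 0], [0, 0, 0]], rot=[[0, 0, 0], [0, 0, 0], [0, 0, 0], [0, 0, 0], [0, 0, 0], [0, 0, 0], [0, 0, 0], [0, 0, 0]])

```text
t: 11.65
ee_pos: [0.4213, -0.1018, 0.0342]
orientation: [0.011, -0.012, -0.707, 0.707]
ft_force: [-1.4, 1.0, 8.6]
opening: 0.048
```

Call:
jog_arm(jaw=[-1, -1, -1, -1, -1, -1, -1, -1], slide=[[0, 0, 0], [0, 0, 0], [0, -0.4, 0], [0, -0.8, 0], [0, -1, 0], [0, -1, 0], [0, -0.6, 0], [0, 0, 0]], rot=[[0, 0, 0], [0, 0, 0], [0, 0, 0], [0, 0, 0], [0, 0, 0], [0, 0, 0], [0, 0, 0], [0, 0, 0]])

```text
t: 12.32
ee_pos: [0.4231, -0.1022, 0.151]
orientation: [0.009, -0.014, -0.707, 0.707]
ft_force: [1.2, -0.8, -1.5]
opening: 0.0476
```

```bash
python3 -c "
from look import *
plan(tw(-.076,0,.15),-.029,-1)
"
```

```text
t 12.32 ee [ 0.4231 -0.1022  0.151 ] open 0.0476 F [ 1.2 -0.8 -1.5]
tool-frame slide units now [ -1.649   0.035 -10.232]
rotvec units [-0.0003 -0.001  -0.0022] slide units after rot [ -1.681   0.033 -10.227]
```

Call:
jog_arm(jaw=[-1, -1, -1, -1, -1, -1, -1, -1], slide=[[-0.1, 0, -0.5], [-0.2, 0, -0.8], [-0.25, 0, -1], [-0.25, 0, -1], [-0.25, 0, -1], [-0.25, 0, -1], [-0.2, 0, -1], [-0.2, 0, -1]], rot=[[0, 0, 0], [0, 0, 0], [0, 0, 0], [0, 0, 0], [0, 0, 0], [0, 0, 0], [0, 0, 0], [0, 0, 0]])

```text
t: 12.98
ee_pos: [0.4778, 0.1166, 0.1461]
orientation: [0.012, -0.011, -0.707, 0.707]
ft_force: [0.2, -1.2, -2.6]
opening: 0.0478
```

Call:
jog_arm(jaw=[-1, -1, -1, -1, -1, -1], slide=[[0, 0, -1], [0, 0, -1], [0, 0, -0.7], [0, 0, -0.25], [0, 0, 0], [0, 0, 0]], rot=[[0, 0, 0], [0, 0, 0], [0, 0, 0], [0, 0, 0], [0, 0, 0], [0, 0, 0]])

```text
t: 13.48
ee_pos: [0.4808, 0.2027, 0.1463]
orientation: [0.012, -0.011, -0.706, 0.708]
ft_force: [0.3, -0.7, -3.0]
opening: 0.0475
```

```bash
python3 -c "
from look import *
plan(tw(-.075,0,.04),-.029,-1)
"
```

```text
t 13.48 ee [0.4808 0.2027 0.1463] open 0.0475 F [ 0.3 -0.7 -3. ]
tool-frame slide units now [-0.094  3.544 -0.018]
rotvec units [-0.0005 -0.0009  0.0006] slide units after rot [-0.088  3.544 -0.012]
```

Call:
jog_arm(jaw=[-1, -1, -1, -1, -1, -1, -1, -1], slide=[[-0.09, 0.4, 0], [0, 0.9, 0], [0, 0.9, 0], [0, 0.6, 0], [0, 0.3, 0], [0, 0.15, 0], [0, 0, 0], [0, 0, 0]], rot=[[0, 0, 0], [0, 0, 0], [0, 0, 0], [0, 0, 0], [0, 0, 0], [0, 0, 0], [0, 0, 0], [0, 0, 0]])

```text
t: 14.15
ee_pos: [0.4848, 0.2036, 0.0504]
orientation: [-0.011, 0.012, 0.707, -0.707]
ft_force: [-0.3, 0.6, -1.8]
opening: 0.048
```

```bash
python3 -c "
from look import *;from ov import circ
plan(tw(-.075,0,.04),-.029,-1)
q=tw(-.074,0,0);side('s7.png',box=(90,200,230,170),L=[circ(q[0],q[1],.006,.025),circ(q[0],q[1],.086,.025)])
"
```

```text
t 14.15 ee [0.4848 0.2036 0.0504] open 0.0480 F [-0.3  0.6 -1.8]
tool-frame slide units now [0.046 0.348 0.023]
rotvec units [ 0.0001 -0.0011 -0.0003] slide units after rot [0.046 0.348 0.023]
```

View pics/s7.png

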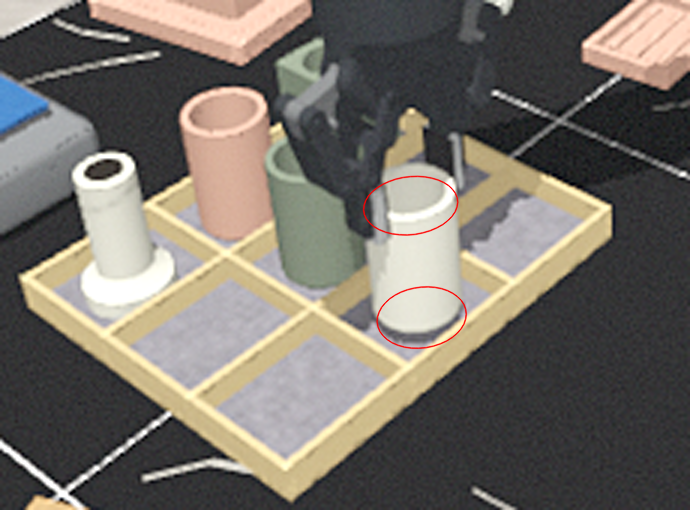

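Call:
jog_arm(jaw=[-1, -1, -1, -1, -1, -1, -1], slide=[[0.06, 0.1, 0], [0, 0.1, 0], [0, 0.06, 0], [0, 0.04, 0], [0, 0.04, 0], [0, 0, 0], [0, 0, 0]], rot=[[0, 0, 0], [0, 0, 0], [0, 0, 0], [0, 0, 0], [0, 0, 0], [0, 0, 0], [0, 0, 0]])

```text
t: 14.78
ee_pos: [0.4827, 0.204, 0.0403]
orientation: [0.011, -0.011, -0.707, 0.707]
ft_force: [-1.3, -1.3, 4.3]
opening: 0.0479
```

Call:
jog_arm(jaw=[-1, 0.6, 0.6, 0.6, 0.6, 0.6], slide=[[0, 0.03, 0], [0, 0, 0], [0, 0, 0], [0, 0, 0], [0, 0, 0], [0, 0, 0]], rot=[[0, 0, 0], [0, 0, 0], [0, 0, 0], [0, 0, 0], [0, 0, 0], [0, 0, 0]])

```text
t: 15.28
ee_pos: [0.4823, 0.2039, 0.0387]
orientation: [0.011, -0.011, -0.707, 0.707]
ft_force: [-0.1, 0.5, 0.1]
opening: 0.0682
```

Call:
jog_arm(jaw=[0.6, 0.6, 0.6, 0.6, 0.6, 0.6, 0.6, 0.6], slide=[[0, -0.3, 0], [0, -0.5, 0], [0, -1, 0], [0, -1, 0], [0, -1, 0], [0, -0.5, 0.5], [0, 0, 1], [0, 0, 1]], rot=[[0, 0, 0], [0, 0, 0], [0, 0, 0], [0, 0, 0], [0, 0, 0], [0, 0, 0], [0, 0, 0], [0, 0, 0]])

```text
t: 15.95
ee_pos: [0.4807, 0.1296, 0.17]
orientation: [-0.009, 0.012, 0.708, -0.706]
ft_force: [-0.2, -0.2, -0.6]
opening: 0.0685
```

```bash
python3 -c "
from look import *;from ov import circ
plan([.4476,-.2378,.16],.39,-1)
q=tw(-.074,0,0);side('s8.png',box=(90,200,230,170),L=[circ(q[0],q[1],.006,.025),circ(q[0],q[1],.086,.025)])
"
```

```text
t 15.95 ee [0.4807 0.1296 0.17  ] open 0.0685 F [-0.2 -0.2 -0.6]
tool-frame slide units now [ 0.751  0.31  12.274]
rotvec units [ 0.0003 -0.1333 -0.0012] slide units after rot [ 5.678  0.333 10.907]
```

View pics/s8.png

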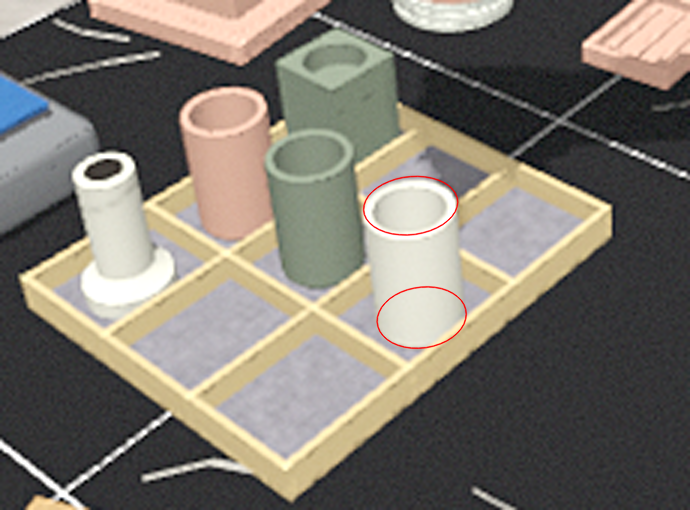

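Call:
jog_arm(jaw=[1, 1, 1, 1, 1, 1, 1, 1], slide=[[0, 0, 0.7], [0.1, 0, 1], [0.1, 0, 1], [0.1, 0, 1], [0.1, 0, 1], [0.1, 0, 1], [0.1, 0, 1], [0.1, 0, 1]], rot=[[0, 0, 0], [0, 0, 0], [0, 0, 0], [0, 0, 0], [0, 0, 0], [0, 0, 0], [0, 0, 0], [0, 0, 0]])

```text
t: 16.67
ee_pos: [0.4512, -0.1025, 0.1684]
orientation: [-0.011, 0.011, 0.707, -0.707]
ft_force: [0.1, -0.5, 0.1]
opening: 0.0855
```

Call:
jog_arm(jaw=[1, 1, 1, 1, 1, 1, 1, 1], slide=[[0, 0, 1], [0, 0, 1], [0, 0, 1], [0, 0, 1], [0, 0, 0.5], [0, 0, 0], [0, 0, 0], [0, 0, 0]], rot=[[0, 0, 0], [0, 0, 0], [0, 0, 0], [0, -0.033, 0], [0, -0.034, 0], [0, -0.033, 0], [0, -0.033, 0], [0, 0, 0]])

```text
t: 17.33
ee_pos: [0.4488, -0.2364, 0.1682]
orientation: [0.137, -0.136, 0.694, -0.694]
ft_force: [-0.2, -0.5, -0.0]
opening: 0.0855
```

```bash
python3 -c "
from look import *;from ov import sq
plan([.4476,-.2378,.16],.39,-1)
side('w9.png',box=(0,0,560,420),s=1.4,cam='wrist',L=[sq(.4476,-.2378,.07,.39),sq(.4476,-.2378,0,.39)])
"
```

```text
t 17.33 ee [ 0.4488 -0.2364  0.1682] open 0.0855 F [-0.2 -0.5 -0. ]
tool-frame slide units now [0.054 0.272 0.027]
rotvec units [ 0.     -0.0004 -0.0001] slide units after rot [0.054 0.272 0.027]
```

View pics/w9.png

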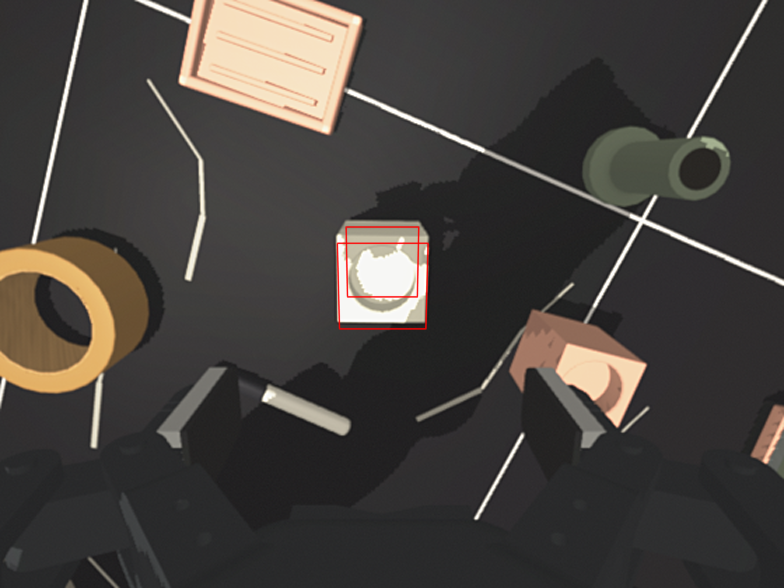

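```bash
python3 -c "
from plan import *
img,c=load('wrist')
P=back(c,[(175,275),(190,282),(248,305)],.01); print(P.round(3))
A=axes(.39,-1); print(((P-[.449,-.238,0])@A).round(3))
"
```

```text
[[ 0.321 -0.177  0.01 ]
 [ 0.32  -0.194  0.01 ]
 [ 0.317 -0.262  0.01 ]]
[[ 0.095 -0.01  -0.105]
 [ 0.103 -0.01  -0.09 ]
 [ 0.131 -0.01  -0.028]]
```

Knife is about 95 mm away from the fingers; clear. Descend.

Call:
jog_arm(jaw=[1, 1, 1, 1, 1, 1, 1, 1], slide=[[0, 0.5, 0.02], [0, 1, 0], [0, 1, 0], [0, 0.9, 0], [0, 0.6, 0], [0, 0.4, 0], [0, 0.2, 0], [0, 0, 0]], rot=[[0, 0, 0], [0, 0, 0], [0, 0, 0], [0, 0, 0], [0, 0, 0], [0, 0, 0], [0, 0, 0], [0, 0, 0]])

```text
t: 18.05
ee_pos: [0.4485, -0.2361, 0.0289]
orientation: [0.135, -0.136, 0.695, -0.694]
ft_force: [-0.1, -0.7, -0.3]
opening: 0.0852
```

Call:
jog_arm(jaw=[1, 1], slide=[[0, 0, 0], [0, 0, 0]], rot=[[0, 0, 0], [0, 0, 0]])

```text
t: 18.22
ee_pos: [0.45, -0.237, 0.0308]
orientation: [-0.136, 0.135, -0.694, 0.694]
ft_force: [-0.5, 0.1, -0.2]
opening: 0.0854
```

Call:
jog_arm(jaw=[-1, -1, -1, -1, -1, -1, -1, -1], slide=[[0, 0.05, 0], [0, 0, 0], [0, 0, 0], [0, 0, 0], [0, 0, 0], [0, 0, 0], [0, 0, 0], [0, 0, 0]], rot=[[0, 0, 0], [0, 0, 0], [0, 0, 0], [0, 0, 0], [0, 0, 0], [0, 0, 0], [0, 0, 0], [0, 0, 0]])

```text
t: 18.88
ee_pos: [0.4494, -0.2369, 0.0292]
orientation: [-0.136, 0.135, -0.694, 0.694]
ft_force: [-1.9, 0.4, 6.4]
opening: 0.0501
```

Call:
jog_arm(jaw=[-1, -1, -1, -1, -1, -1, -1, -1], slide=[[0, 0, 0], [0, 0, 0], [0, -0.4, 0], [0, -0.8, 0], [0, -1, 0], [0, -1, 0], [0, -0.6, 0], [0, 0, 0]], rot=[[0, 0, 0], [0, 0, 0], [0, 0, 0], [0, 0, 0], [0, 0, 0], [0, 0, 0], [0, 0, 0], [0, 0, 0]])

```text
t: 19.55
ee_pos: [0.4512, -0.2377, 0.1458]
orientation: [-0.137, 0.134, -0.693, 0.695]
ft_force: [0.7, 0.3, -5.0]
opening: 0.0504
```

```bash
python3 -c "
from look import *
plan(tw(0,-.084,.15),-.029,-1)
"
```

```text
t 19.55 ee [ 0.4512 -0.2377  0.1458] open 0.0504 F [ 0.7  0.3 -5. ]
tool-frame slide units now [-7.681 -0.149 -9.636]
rotvec units [-0.0012  0.132  -0.0017] slide units after rot [ -3.148  -0.139 -11.914]
```

Call:
jog_arm(jaw=[-1, -1, -1, -1, -1, -1, -1, -1], slide=[[0, 0, 0], [0, 0, 0], [0, 0, 0], [0, 0, 0], [-0.2, 0, -0.6], [-0.3, 0, -0.9], [-0.3, 0, -1], [-0.3, 0, -1]], rot=[[0, 0.033, 0], [0, 0.033, 0], [0, 0.033, 0], [0, 0.033, 0], [0, 0, 0], [0, 0, 0], [0, 0, 0], [0, 0, 0]])

```text
t: 20.22
ee_pos: [0.4837, -0.1317, 0.1403]
orientation: [-0.012, 0.01, 0.707, -0.707]
ft_force: [0.8, 1.0, -4.8]
opening: 0.0498
```

Call:
jog_arm(jaw=[-1, -1, -1, -1, -1, -1, -1, -1], slide=[[-0.3, 0, -1], [-0.3, 0, -1], [-0.3, 0, -1], [-0.3, 0, -1], [-0.3, 0, -1], [-0.3, 0, -1], [-0.2, 0, -1], [0, 0, 0]], rot=[[0, 0, 0], [0, 0, 0], [0, 0, 0], [0, 0, 0], [0, 0, 0], [0, 0, 0], [0, 0, 0], [0, 0, 0]])

```text
t: 20.88
ee_pos: [0.5508, 0.084, 0.1405]
orientation: [-0.007, 0.007, 0.709, -0.705]
ft_force: [-0.1, 1.4, -3.7]
opening: 0.0502
```

```bash
python3 -c "
from look import *
plan(tw(0,-.084,.035),-.029,-1)
"
```

```text
t 20.88 ee [0.5508 0.084  0.1405] open 0.0502 F [-0.1  1.4 -3.7]
tool-frame slide units now [-0.155  3.522 -1.08 ]
rotvec units [0.0015 0.0029 0.0004] slide units after rot [-0.14   3.517 -1.098]
```

Call:
jog_arm(jaw=[-1, -1, -1, -1, -1], slide=[[-0.05, 0, -0.6], [0, 0, -0.2], [0, 0, 0], [0, 0, 0], [0, 0, 0]], rot=[[0, 0, 0], [0, 0, 0], [0, 0, 0], [0, 0, 0], [0, 0, 0]])

```text
t: 21.3
ee_pos: [0.5527, 0.0978, 0.1416]
orientation: [0.011, -0.01, -0.707, 0.707]
ft_force: [0.8, -0.6, -4.3]
opening: 0.0501
```

```bash
python3 -c "
from look import *
plan(tw(0,-.084,.035),-.029,-1)
"
```

```text
t 21.30 ee [0.5527 0.0978 0.1416] open 0.0501 F [ 0.8 -0.6 -4.3]
tool-frame slide units now [-0.093  3.553 -0.64 ]
rotvec units [-0.0004 -0.0003  0.0004] slide units after rot [-0.089  3.554 -0.636]
```

Call:
jog_arm(jaw=[-1, -1, -1, -1, -1, -1, -1, -1], slide=[[-0.09, 0, -0.62], [0, 0, 0], [0, 0.5, 0], [0, 0.9, 0], [0, 0.9, 0], [0, 0.6, 0], [0, 0.25, 0], [0, 0, 0]], rot=[[0, 0, 0], [0, 0, 0], [0, 0, 0], [0, 0, 0], [0, 0, 0], [0, 0, 0], [0, 0, 0], [0, 0, 0]])

```text
t: 21.97
ee_pos: [0.5551, 0.1166, 0.046]
orientation: [0.012, -0.009, -0.707, 0.708]
ft_force: [-0.8, -0.3, -5.2]
opening: 0.05
```

```bash
python3 -c "
from look import *;from ov import sq
plan(tw(0,-.084,.035),-.029,-1)
q=tw(0,-.084,0);side('s10.png',box=(90,170,230,170),L=[sq(q[0],q[1],.006,-.029),sq(q[0],q[1],.076,-.029)])
"
```

```text
t 21.97 ee [0.5551 0.1166 0.046 ] open 0.0500 F [-0.8 -0.3 -5.2]
tool-frame slide units now [-0.031  0.367 -0.01 ]
rotvec units [-0.0005 -0.0002  0.0011] slide units after rot [-0.03   0.367 -0.01 ]
```

View pics/s10.png

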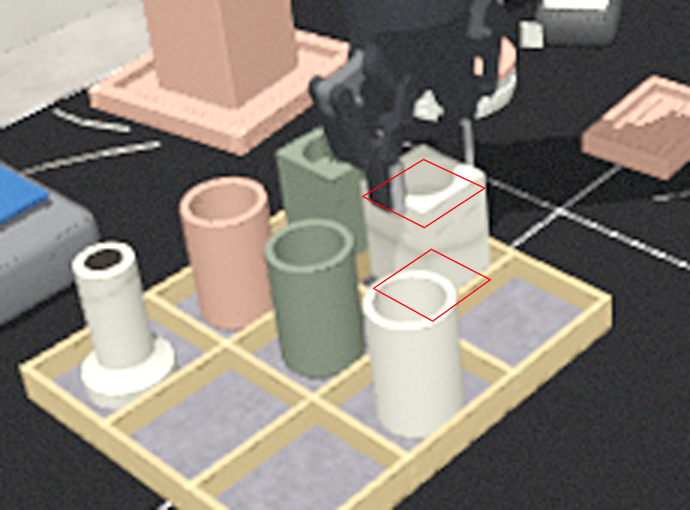

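Well placed, about 11 mm above the floor. Creep down.

Call:
jog_arm(jaw=[-1, -1, -1, -1, -1, -1, -1], slide=[[0, 0.1, 0], [0, 0.1, 0], [0, 0.06, 0], [0, 0.04, 0], [0, 0.04, 0], [0, 0, 0], [0, 0, 0]], rot=[[0, 0, 0], [0, 0, 0], [0, 0, 0], [0, 0, 0], [0, 0, 0], [0, 0, 0], [0, 0, 0]])

```text
t: 22.6
ee_pos: [0.5565, 0.1179, 0.0377]
orientation: [0.01, -0.01, -0.707, 0.707]
ft_force: [0.5, -0.1, -4.7]
opening: 0.0498
```

Call:
jog_arm(jaw=[-1, -1, -1, -1, -1, -1], slide=[[0, 0.04, 0], [0, 0.04, 0], [0, 0.02, 0], [0, 0, 0], [0, 0, 0], [0, 0, 0]], rot=[[0, 0, 0], [0, 0, 0], [0, 0, 0], [0, 0, 0], [0, 0, 0], [0, 0, 0]])

```text
t: 23.1
ee_pos: [0.5567, 0.118, 0.0353]
orientation: [-0.01, 0.01, 0.707, -0.707]
ft_force: [-2.7, -0.9, 6.5]
opening: 0.0499
```

Call:
jog_arm(jaw=[-1, 0.55, 0.55, 0.55, 0.55, 0.55], slide=[[0, 0.02, 0], [0, 0, 0], [0, 0, 0], [0, 0, 0], [0, 0, 0], [0, 0, 0]], rot=[[0, 0, 0], [0, 0, 0], [0, 0, 0], [0, 0, 0], [0, 0, 0], [0, 0, 0]])

```text
t: 23.6
ee_pos: [0.5567, 0.118, 0.034]
orientation: [-0.01, 0.01, 0.707, -0.707]
ft_force: [-0.9, 0.4, 0.1]
opening: 0.0664
```

Call:
jog_arm(jaw=[0.55, 0.55, 0.55, 0.55, 0.55, 0.55, 0.55, 0.55], slide=[[0, -0.3, 0], [0, -0.5, 0], [0, -1, 0], [0, -1, 0], [0, -1, 0], [0, -0.5, 0.5], [0, 0, 1], [0, 0, 1]], rot=[[0, 0, 0], [0, 0, 0], [0, 0, 0], [0, 0, 0], [0, 0, 0], [0, 0, 0], [0, 0, 0], [0, 0, 0]])

```text
t: 24.27
ee_pos: [0.5554, 0.0436, 0.1654]
orientation: [-0.008, 0.01, 0.707, -0.707]
ft_force: [-1.5, -1.3, -0.1]
opening: 0.0665
```

```bash
python3 -c "
from look import *;from ov import sq
plan([.4335,-.3858,.16],.11,-1)
q=tw(0,-.084,0);side('s11.png',box=(90,170,230,170),L=[sq(q[0],q[1],.006,-.029),sq(q[0],q[1],.076,-.029)])
"
```

```text
t 24.27 ee [0.5554 0.0436 0.1654] open 0.0665 F [-1.5 -1.3 -0.1]
tool-frame slide units now [ 3.698  0.15  14.414]
rotvec units [ 0.0003 -0.0431 -0.0013] slide units after rot [ 5.611  0.181 13.782]
```

View pics/s11.png

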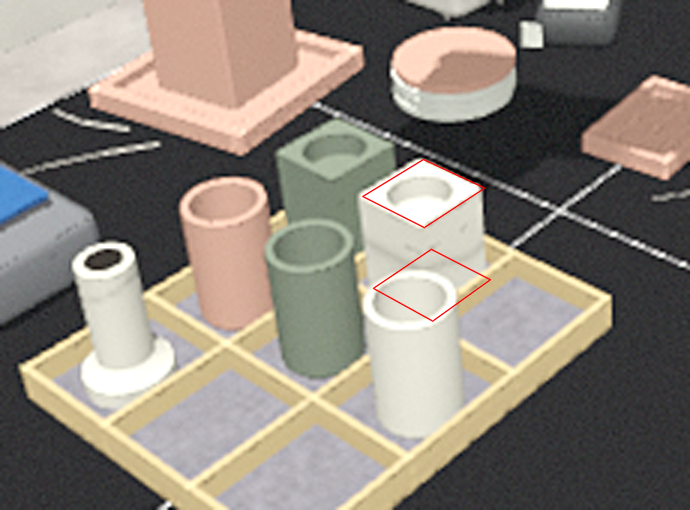

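Call:
jog_arm(jaw=[1, 1, 1, 1, 1, 1, 1, 1], slide=[[0.15, 0, 0.6], [0.25, 0, 1], [0.25, 0, 1], [0.25, 0, 1], [0.25, 0, 1], [0.25, 0, 1], [0.25, 0, 1], [0.25, 0, 1]], rot=[[0, 0, 0], [0, 0, 0], [0, 0, 0], [0, 0, 0], [0, 0, 0], [0, 0, 0], [0, 0, 0], [0, 0, 0]])

```text
t: 24.98
ee_pos: [0.4903, -0.1846, 0.1637]
orientation: [0.01, -0.01, -0.707, 0.707]
ft_force: [0.8, 0.6, 0.9]
opening: 0.0854
```

Call:
jog_arm(jaw=[1, 1, 1, 1, 1, 1, 1, 1], slide=[[0.25, 0, 1], [0.25, 0, 1], [0.25, 0, 1], [0.25, 0, 1], [0.25, 0, 1], [0.25, 0, 1], [0.25, 0, 0.8], [0, 0, 0]], rot=[[0, 0, 0], [0, 0, 0], [0, 0, 0], [0, 0, 0], [0, 0, 0], [0, -0.022, 0], [0, -0.022, 0], [0, 0, 0]])

```text
t: 25.65
ee_pos: [0.4311, -0.3925, 0.1636]
orientation: [-0.037, 0.037, -0.705, 0.707]
ft_force: [-0.2, -0.6, -0.3]
opening: 0.0855
```

```bash
python3 -c "
from look import *;from ov import sq
plan([.4335,-.3858,.16],.11,-1)
side('w12.png',box=(0,0,560,420),s=1.4,cam='wrist',L=[sq(.4318,-.3858,.07,.115),sq(.4318,-.3858,0,.115)])
"
```

```text
t 25.65 ee [ 0.4311 -0.3925  0.1636] open 0.0855 F [-0.2 -0.6 -0.3]
tool-frame slide units now [-0.103  0.119 -0.214]
rotvec units [-0.001  -0.0016  0.0003] slide units after rot [-0.104  0.12  -0.213]
```

View pics/w12.png

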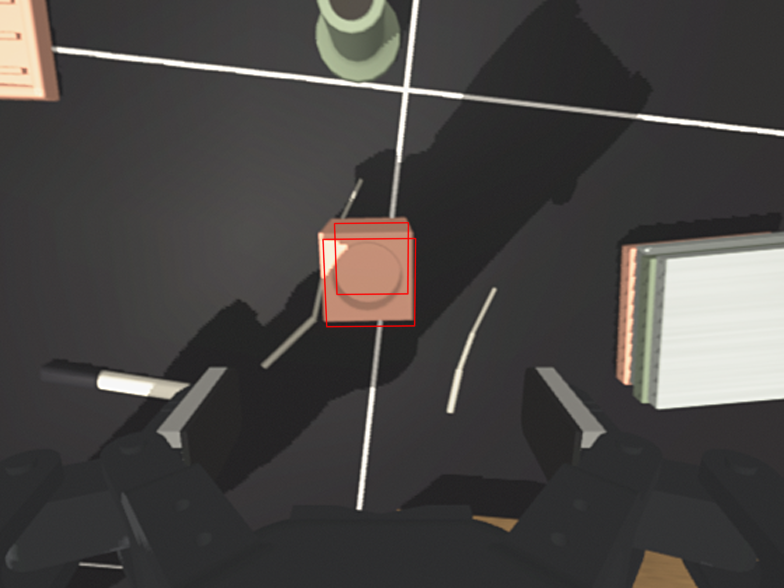

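Call:
jog_arm(jaw=[1, 1, 1, 1, 1, 1, 1, 1], slide=[[-0.1, 0, -0.22], [0, 0.5, 0], [0, 1, 0], [0, 1, 0], [0, 0.7, 0], [0, 0.3, 0], [0, 0, 0], [0, 0, 0]], rot=[[0, 0, 0], [0, 0, 0], [0, 0, 0], [0, 0, 0], [0, 0, 0], [0, 0, 0], [0, 0, 0], [0, 0, 0]])

```text
t: 26.37
ee_pos: [0.4374, -0.3783, 0.0586]
orientation: [0.039, -0.039, 0.706, -0.706]
ft_force: [-0.2, 0.4, 0.5]
opening: 0.0847
```

```bash
python3 -c "
from look import *
plan([.434,-.3855,.030],.11,-1)
"
```

```text
t 26.37 ee [ 0.4374 -0.3783  0.0586] open 0.0847 F [-0.2  0.4  0.5]
tool-frame slide units now [0.141 0.955 0.225]
rotvec units [ 0.0001  0.0003 -0.0002] slide units after rot [0.14  0.955 0.225]
```

Call:
jog_arm(jaw=[1, 1, 1, 1, 1, 1], slide=[[0.1, 0.1, 0.22], [0, 0.4, 0], [0, 0.3, 0], [0, 0.15, 0], [0, 0, 0], [0, 0, 0]], rot=[[0, 0, 0], [0, 0, 0], [0, 0, 0], [0, 0, 0], [0, 0, 0], [0, 0, 0]])

```text
t: 26.87
ee_pos: [0.4339, -0.3859, 0.029]
orientation: [0.038, -0.039, 0.706, -0.706]
ft_force: [-0.2, 1.2, 0.9]
opening: 0.0855
```

Call:
jog_arm(jaw=[-1, -1, -1, -1, -1, -1, -1, -1], slide=[[0, 0, 0], [0, 0, 0], [0, 0, 0], [0, 0, 0], [0, 0, 0], [0, 0, 0], [0, 0, 0], [0, 0, 0]], rot=[[0, 0, 0], [0, 0, 0], [0, 0, 0], [0, 0, 0], [0, 0, 0], [0, 0, 0], [0, 0, 0], [0, 0, 0]])

```text
t: 27.53
ee_pos: [0.4345, -0.3861, 0.0303]
orientation: [-0.039, 0.039, -0.706, 0.706]
ft_force: [-0.9, 1.8, 5.8]
opening: 0.0501
```

Call:
jog_arm(jaw=[-1, -1, -1, -1, -1, -1, -1, -1], slide=[[0, 0, 0], [0, 0, 0], [0, -0.4, 0], [0, -0.8, 0], [0, -1, 0], [0, -1, 0], [0, -0.6, 0], [0, 0, 0]], rot=[[0, 0, 0], [0, 0, 0], [0, 0, 0], [0, 0, 0], [0, 0, 0], [0, 0, 0], [0, 0.021, 0], [0, 0.021, 0]])

```text
t: 28.2
ee_pos: [0.4363, -0.3881, 0.1487]
orientation: [0.007, -0.011, -0.705, 0.709]
ft_force: [1.1, -0.3, -3.9]
opening: 0.0501
```

```bash
python3 -c "
from look import *
plan(tw(-.074,-.084,.035),-.029,-1)
"
```

```text
t 28.20 ee [ 0.4363 -0.3881  0.1487] open 0.0501 F [ 1.1 -0.3 -3.9]
tool-frame slide units now [ -1.061   3.722 -16.955]
rotvec units [-0.0014  0.001  -0.0021] slide units after rot [ -1.033   3.79  -16.941]
```

Call:
jog_arm(jaw=[-1, -1, -1, -1, -1, -1, -1, -1], slide=[[0, 0, -0.5], [0, 0, -1], [-0.1, 0, -1], [-0.1, 0, -1], [-0.1, 0, -1], [-0.1, 0, -1], [-0.1, 0, -1], [-0.1, 0, -1]], rot=[[0, 0, 0], [0, 0, 0], [0, 0, 0], [0, 0, 0], [0, 0, 0], [0, 0, 0], [0, 0, 0], [0, 0, 0]])

```text
t: 28.87
ee_pos: [0.4562, -0.1597, 0.1434]
orientation: [-0.008, 0.007, 0.707, -0.707]
ft_force: [0.4, 0.4, -3.1]
opening: 0.05
```

Call:
jog_arm(jaw=[-1, -1, -1, -1, -1, -1, -1, -1], slide=[[-0.1, 0, -1], [-0.1, 0, -1], [-0.1, 0, -1], [-0.1, 0, -1], [0, 0, -1], [0, 0, -1], [0, 0, -1], [0, 0, -1]], rot=[[0, 0, 0], [0, 0, 0], [0, 0, 0], [0, 0, 0], [0, 0, 0], [0, 0, 0], [0, 0, 0], [0, 0, 0]])

```text
t: 29.53
ee_pos: [0.4733, 0.0794, 0.1434]
orientation: [0.008, -0.007, -0.707, 0.707]
ft_force: [0.0, -0.3, -3.3]
opening: 0.05
```

Call:
jog_arm(jaw=[-1, -1, -1, -1], slide=[[0, 0, -0.8], [0, 0, -0.2], [0, 0, 0], [0, 0, 0]], rot=[[0, 0, 0], [0, 0, 0], [0, 0, 0], [0, 0, 0]])

```text
t: 29.87
ee_pos: [0.4745, 0.1074, 0.1432]
orientation: [0.008, -0.007, -0.707, 0.707]
ft_force: [0.4, -0.5, -3.3]
opening: 0.0499
```

```bash
python3 -c "
from look import *
plan(tw(-.074,-.084,.036),-.029,-1)
"
```

```text
t 29.87 ee [0.4745 0.1074 0.1432] open 0.0499 F [ 0.4 -0.5 -3.3]
tool-frame slide units now [-0.246  3.574 -0.397]
rotvec units [-0.0003  0.0024  0.0003] slide units after rot [-0.239  3.575 -0.395]
```

Call:
jog_arm(jaw=[-1, -1, -1, -1, -1, -1, -1, -1], slide=[[-0.23, 0, -0.4], [0, 0, 0], [0, 0.5, 0], [0, 0.9, 0], [0, 0.9, 0], [0, 0.6, 0], [0, 0.25, 0], [0, 0, 0]], rot=[[0, 0.002, 0], [0, 0, 0], [0, 0, 0], [0, 0, 0], [0, 0, 0], [0, 0, 0], [0, 0, 0], [0, 0, 0]])

```text
t: 30.53
ee_pos: [0.4809, 0.1179, 0.0475]
orientation: [0.012, -0.009, -0.706, 0.708]
ft_force: [-0.5, -0.1, -3.9]
opening: 0.0505
```

```bash
python3 -c "
from look import *;from ov import sq
plan(tw(-.074,-.084,.036),-.029,-1)
q=tw(-.074,-.084,0);side('s13.png',box=(90,170,230,170),L=[sq(q[0],q[1],.006,-.029),sq(q[0],q[1],.076,-.029)])
"
```

```text
t 30.53 ee [0.4809 0.1179 0.0475] open 0.0505 F [-0.5 -0.1 -3.9]
tool-frame slide units now [-0.036  0.382 -0.038]
rotvec units [-0.0006 -0.0003  0.0012] slide units after rot [-0.034  0.382 -0.038]
```

View pics/s13.png

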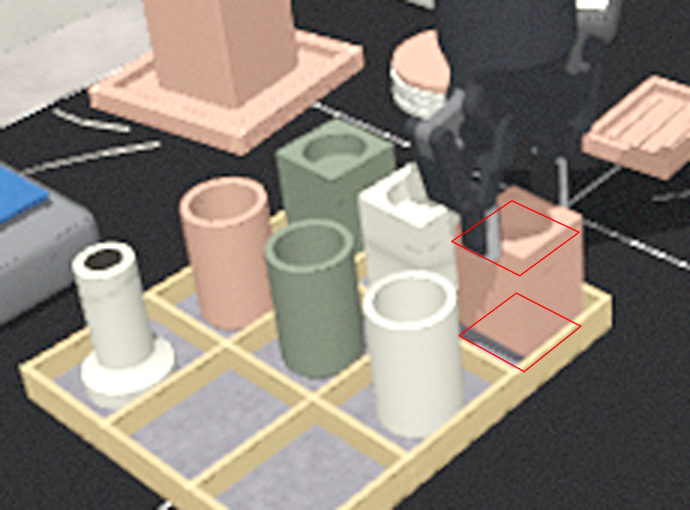

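Call:
jog_arm(jaw=[-1, -1, -1, -1, -1, -1, -1, -1], slide=[[0, 0.1, 0], [0, 0.1, 0], [0, 0.06, 0], [0, 0.04, 0], [0, 0.04, 0], [0, 0.03, 0], [0, 0, 0], [0, 0, 0]], rot=[[0, 0, 0], [0, 0, 0], [0, 0, 0], [0, 0, 0], [0, 0, 0], [0, 0, 0], [0, 0, 0], [0, 0, 0]])

```text
t: 31.25
ee_pos: [0.4824, 0.1199, 0.0379]
orientation: [0.01, -0.01, -0.707, 0.707]
ft_force: [-0.6, 0.2, -3.7]
opening: 0.0498
```

Call:
jog_arm(jaw=[-1, -1, -1, -1, -1, -1], slide=[[0, 0.04, 0], [0, 0.03, 0], [0, 0.02, 0], [0, 0, 0], [0, 0, 0], [0, 0, 0]], rot=[[0, 0, 0], [0, 0, 0], [0, 0, 0], [0, 0, 0], [0, 0, 0], [0, 0, 0]])

```text
t: 31.75
ee_pos: [0.4827, 0.12, 0.0362]
orientation: [0.01, -0.01, -0.707, 0.707]
ft_force: [-2.8, -0.6, 10.2]
opening: 0.0501
```

Call:
jog_arm(jaw=[0.55, 0.55, 0.55, 0.55, 0.55, 0.55], slide=[[0, 0, 0], [0, 0, 0], [0, 0, 0], [0, 0, 0], [0, 0, 0], [0, 0, 0]], rot=[[0, 0, 0], [0, 0, 0], [0, 0, 0], [0, 0, 0], [0, 0, 0], [0, 0, 0]])

```text
t: 32.25
ee_pos: [0.4825, 0.1198, 0.0352]
orientation: [-0.01, 0.01, 0.707, -0.707]
ft_force: [0.6, 1.0, -0.1]
opening: 0.0659
```

Call:
jog_arm(jaw=[0.55, 0.55, 0.55, 0.55, 0.55, 0.55, 0.55, 0.55], slide=[[0, -0.3, 0], [0, -0.5, 0], [0, -1, 0], [0, -1, 0], [0, -1, 0], [0, -0.5, 0.5], [0, 0, 1], [0, 0, 1]], rot=[[0, 0, 0], [0, 0, 0], [0, 0, 0], [0, 0, 0], [0, 0, 0], [0, 0, 0], [0, 0, 0], [0, 0, 0]])

```text
t: 32.92
ee_pos: [0.4813, 0.0452, 0.1665]
orientation: [-0.008, 0.01, 0.707, -0.707]
ft_force: [0.9, -0.5, -0.7]
opening: 0.0668
```

```bash
python3 -c "
from look import *;from ov import sq
plan([.571,-.3647,.165],-.029,-1)
q=tw(-.074,-.084,0);side('s14.png',box=(90,170,230,170),L=[sq(q[0],q[1],.006,-.029),sq(q[0],q[1],.076,-.029)])
"
```

```text
t 32.92 ee [0.4813 0.0452 0.1665] open 0.0668 F [ 0.9 -0.5 -0.7]
tool-frame slide units now [-3.341  0.048 13.583]
rotvec units [ 0.0003  0.0011 -0.0012] slide units after rot [-3.386  0.049 13.572]
```

View pics/s14.png

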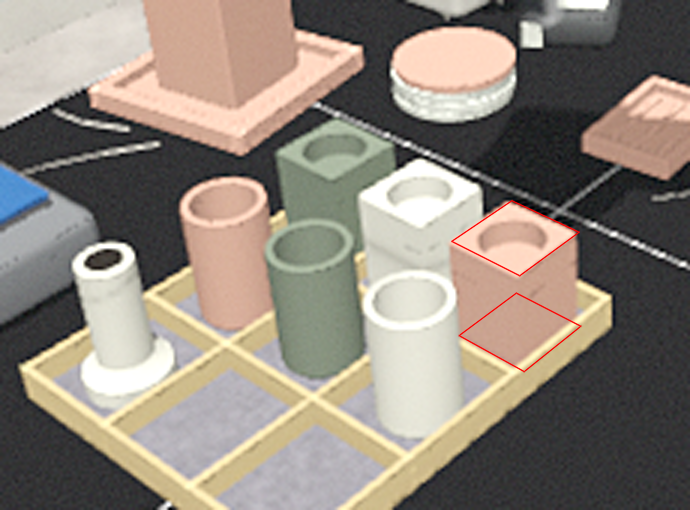

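Call:
jog_arm(jaw=[1, 1, 1, 1, 1, 1, 1, 1], slide=[[-0.15, 0, 0.6], [-0.25, 0, 1], [-0.25, 0, 1], [-0.25, 0, 1], [-0.25, 0, 1], [-0.25, 0, 1], [-0.25, 0, 1], [-0.25, 0, 1]], rot=[[0, 0, 0], [0, 0, 0], [0, 0, 0], [0, 0, 0], [0, 0, 0], [0, 0, 0], [0, 0, 0], [0, 0, 0]])

```text
t: 33.63
ee_pos: [0.5308, -0.1861, 0.1648]
orientation: [-0.01, 0.01, 0.707, -0.707]
ft_force: [1.0, 1.2, 0.1]
opening: 0.0851
```

Call:
jog_arm(jaw=[1, 1, 1, 1, 1, 1, 1, 1], slide=[[-0.25, 0, 1], [-0.25, 0, 1], [-0.25, 0, 1], [-0.25, 0, 1], [-0.25, 0, 1], [-0.25, 0, 0.7], [0, 0, 0.3], [0, 0, 0]], rot=[[0, 0, 0], [0, 0, 0], [0, 0, 0], [0, 0, 0], [0, 0, 0], [0, 0, 0], [0, 0, 0], [0, 0, 0]])

```text
t: 34.3
ee_pos: [0.5696, -0.3685, 0.1642]
orientation: [0.012, -0.011, -0.707, 0.707]
ft_force: [-0.9, 0.1, 0.4]
opening: 0.0856
```

```bash
python3 -c "
from look import *;from ov import circ
plan([.571,-.3647,.165],-.029,-1)
side('w15.png',box=(0,0,560,420),s=1.4,cam='wrist',L=[circ(.5693,-.3647,.086,.016),circ(.5693,-.3647,0,.026)])
"
```

```text
t 34.30 ee [ 0.5696 -0.3685  0.1642] open 0.0856 F [-0.9  0.1  0.4]
tool-frame slide units now [-0.043 -0.028 -0.129]
rotvec units [-0.0003 -0.001   0.0002] slide units after rot [-0.044 -0.028 -0.129]
```

View pics/w15.png

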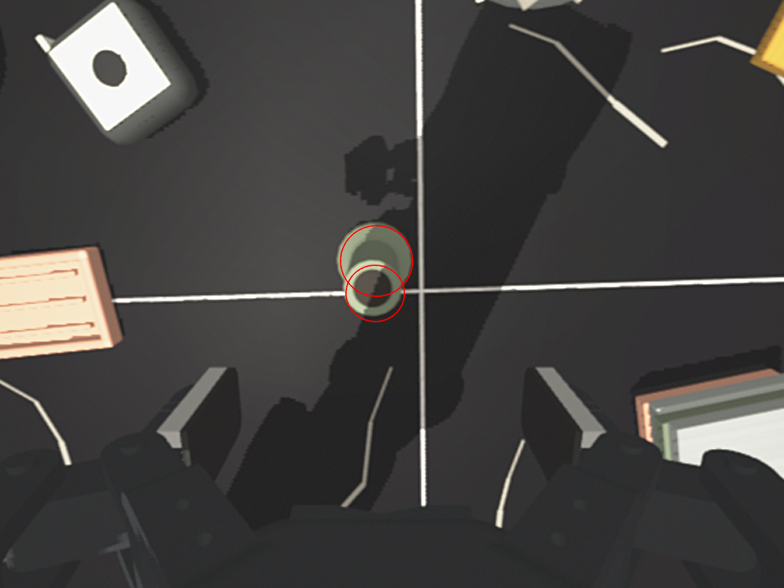

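Call:
jog_arm(jaw=[1, 1, 1, 1, 1, 1, 1, 1], slide=[[-0.04, 0.3, -0.06], [0, 0.9, 0], [0, 1, 0], [0, 0.9, 0], [0, 0.6, 0], [0, 0.3, 0], [0, 0, 0], [0, 0, 0]], rot=[[0, 0, 0], [0, 0, 0], [0, 0, 0], [0, 0, 0], [0, 0, 0], [0, 0, 0], [0, 0, 0], [0, 0, 0]])

```text
t: 35.02
ee_pos: [0.5722, -0.3629, 0.0445]
orientation: [-0.01, 0.01, 0.707, -0.707]
ft_force: [0.2, -0.2, 0.4]
opening: 0.0855
```

```bash
python3 -c "
from look import *
plan([.571,-.3647,.038],-.029,-1)
"
```

```text
t 35.02 ee [ 0.5722 -0.3629  0.0445] open 0.0855 F [ 0.2 -0.2  0.4]
tool-frame slide units now [0.04  0.218 0.061]
rotvec units [ 0.0002  0.0006 -0.    ] slide units after rot [0.04  0.218 0.061]
```

Call:
jog_arm(jaw=[1, 1, -1, -1, -1, -1, -1, -1], slide=[[0, 0.2, 0.06], [0, 0, 0], [0, 0, 0], [0, 0, 0], [0, 0, 0], [0, 0, 0], [0, 0, 0], [0, 0, 0]], rot=[[0, 0, 0], [0, 0, 0], [0, 0, 0], [0, 0, 0], [0, 0, 0], [0, 0, 0], [0, 0, 0], [0, 0, 0]])

```text
t: 35.68
ee_pos: [0.5721, -0.3658, 0.0387]
orientation: [-0.01, 0.01, 0.707, -0.707]
ft_force: [-0.8, 1.2, 3.3]
opening: 0.0299
```

Call:
jog_arm(jaw=[-1, -1, -1, -1, -1, -1], slide=[[0, 0, 0], [0, 0, 0], [0, 0, 0], [0, 0, 0], [0, 0, 0], [0, 0, 0]], rot=[[0, 0, 0], [0, 0, 0], [0, 0, 0], [0, 0, 0], [0, 0, 0], [0, 0, 0]])

```text
t: 36.18
ee_pos: [0.5721, -0.3659, 0.0388]
orientation: [0.01, -0.01, -0.707, 0.707]
ft_force: [-0.6, 2.3, 5.5]
opening: 0.0302
```

Call:
jog_arm(jaw=[-1, -1, -1, -1, -1, -1], slide=[[0, -0.4, 0], [0, -0.8, 0], [0, -1, 0], [0, -1, 0], [0, -0.6, 0], [0, 0, 0]], rot=[[0, 0, 0], [0, 0, 0], [0, 0, 0], [0, 0, 0], [0, 0, 0], [0, 0, 0]])

```text
t: 36.68
ee_pos: [0.5741, -0.3677, 0.1576]
orientation: [0.008, -0.013, -0.706, 0.708]
ft_force: [1.3, -0.0, -1.2]
opening: 0.0301
```

```bash
python3 -c "
from look import *
plan(tw(0,.084,.165),-.029,-1)
side('s16.png',box=(280,60,200,150),s=3)
"
```

```text
t 36.68 ee [ 0.5741 -0.3677  0.1576] open 0.0301 F [ 1.3 -0.  -1.2]
tool-frame slide units now [  1.072  -0.34  -21.726]
rotvec units [-0.0012 -0.     -0.0023] slide units after rot [  1.071  -0.248 -21.727]
```

View pics/s16.png

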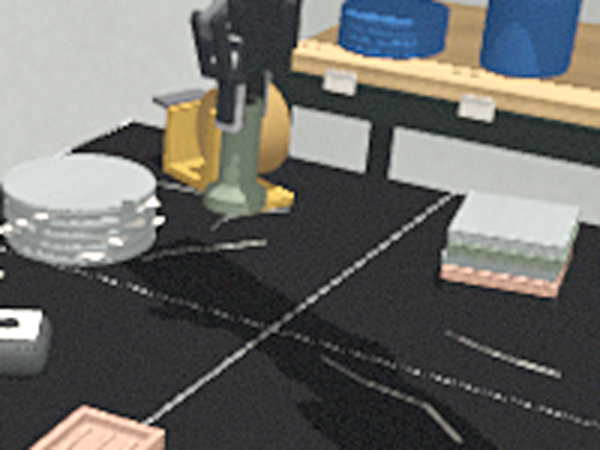

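Call:
jog_arm(jaw=[-1, -1, -1, -1, -1, -1, -1, -1], slide=[[0, -0.4, -0.5], [0, -0.3, -1], [0.1, 0, -1], [0.1, 0, -1], [0.1, 0, -1], [0.1, 0, -1], [0, 0, -1], [0, 0, -1]], rot=[[0, 0, 0], [0, 0, 0], [0, 0, 0], [0, 0, 0], [0, 0, 0], [0, 0, 0], [0, 0, 0], [0, 0, 0]])

```text
t: 37.4
ee_pos: [0.5643, -0.1383, 0.1718]
orientation: [-0.011, 0.009, 0.707, -0.707]
ft_force: [0.4, 0.1, -2.2]
opening: 0.03
```

Call:
jog_arm(jaw=[-1, -1, -1, -1, -1, -1, -1, -1], slide=[[0, 0, -1], [0, 0, -1], [0, 0, -1], [0, 0, -1], [0, 0, -1], [0, 0, -1], [0, 0, -1], [0, 0, -1]], rot=[[0, 0, 0], [0, 0, 0], [0, 0, 0], [0, 0, 0], [0, 0, 0], [0, 0, 0], [0, 0, 0], [0, 0, 0]])

```text
t: 38.07
ee_pos: [0.5711, 0.101, 0.1717]
orientation: [0.011, -0.009, -0.707, 0.707]
ft_force: [1.4, 0.4, -1.6]
opening: 0.0296
```

```bash
python3 -c "
from look import *
plan(tw(0.001,.084,.165),-.029,-1)
"
```

```text
t 38.07 ee [0.5711 0.101  0.1717] open 0.0296 F [ 1.4  0.4 -1.6]
tool-frame slide units now [ 0.479  0.221 -6.114]
rotvec units [-0.0002  0.0003  0.001 ] slide units after rot [ 0.487  0.224 -6.113]
```

Call:
jog_arm(jaw=[-1, -1, -1, -1, -1, -1, -1, -1], slide=[[0.1, 0, -1], [0.1, 0, -1], [0.1, 0, -1], [0.1, 0, -1], [0.05, 0, -1], [0, 0, -0.6], [0, 0, 0], [0, 0, 0]], rot=[[0, 0, 0], [0, 0, 0], [0, 0, 0], [0, 0, 0], [0, 0, 0], [0, 0, 0], [0, 0, 0], [0, 0, 0]])

```text
t: 38.73
ee_pos: [0.5623, 0.2689, 0.1716]
orientation: [0.01, -0.008, -0.707, 0.707]
ft_force: [-0.2, 0.1, -2.6]
opening: 0.03
```

```bash
python3 -c "
from look import *
plan(tw(0.001,.084,.0445),-.029,-1)
"
```

```text
t 38.73 ee [0.5623 0.2689 0.1716] open 0.0300 F [-0.2  0.1 -2.6]
tool-frame slide units now [ 0.017  4.237 -0.531]
rotvec units [-0.0004  0.0012  0.0009] slide units after rot [ 0.032  4.238 -0.526]
```

Call:
jog_arm(jaw=[-1, -1, -1, -1, -1, -1, -1, -1], slide=[[0, 0, -0.4], [0, 0, -0.12], [0, 0.5, 0], [0, 1, 0], [0, 1, 0], [0, 0.8, 0], [0, 0.4, 0], [0, 0, 0]], rot=[[0, 0, 0], [0, 0, 0], [0, 0, 0], [0, 0, 0], [0, 0, 0], [0, 0, 0], [0, 0, 0], [0, 0, 0]])

```text
t: 39.4
ee_pos: [0.5629, 0.2815, 0.0591]
orientation: [0.012, -0.009, -0.706, 0.708]
ft_force: [-0.2, -0.3, -2.5]
opening: 0.03
```

```bash
python3 -c "
from look import *;from ov import circ
plan(tw(0.001,.084,.0445),-.029,-1)
q=tw(0,.084,0);side('s17.png',box=(90,170,230,170),L=[circ(q[0],q[1],.006,.026),circ(q[0],q[1],.092,.016)])
"
```

```text
t 39.40 ee [0.5629 0.2815 0.0591] open 0.0300 F [-0.2 -0.3 -2.5]
tool-frame slide units now [ 0.035  0.487 -0.108]
rotvec units [-0.001  -0.0001  0.0016] slide units after rot [ 0.037  0.487 -0.106]
```

View pics/s17.png

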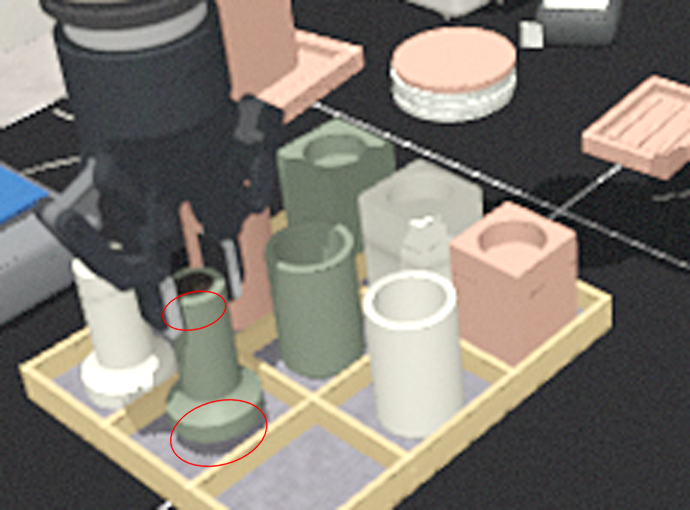

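Call:
jog_arm(jaw=[-1, -1, -1, -1, -1, -1, -1, -1], slide=[[0.02, 0.1, -0.1], [0, 0.1, 0], [0, 0.1, 0], [0, 0.05, 0], [0, 0.04, 0], [0, 0.04, 0], [0, 0, 0], [0, 0, 0]], rot=[[0, 0, 0], [0, 0, 0], [0, 0, 0], [0, 0, 0], [0, 0, 0], [0, 0, 0], [0, 0, 0], [0, 0, 0]])

```text
t: 40.12
ee_pos: [0.5644, 0.2861, 0.0494]
orientation: [0.01, -0.01, -0.707, 0.707]
ft_force: [0.1, 0.4, -2.1]
opening: 0.0296
```

Call:
jog_arm(jaw=[-1, -1, -1, -1, -1, -1], slide=[[0.03, 0.05, 0.05], [0, 0.05, 0], [0, 0.04, 0], [0, 0, 0], [0, 0, 0], [0, 0, 0]], rot=[[0, 0, 0], [0, 0, 0], [0, 0, 0], [0, 0, 0], [0, 0, 0], [0, 0, 0]])

```text
t: 40.62
ee_pos: [0.5634, 0.2847, 0.0451]
orientation: [-0.01, 0.01, 0.707, -0.707]
ft_force: [0.6, 0.2, -2.5]
opening: 0.0301
```

Call:
jog_arm(jaw=[-1, -1, -1, -1, -1], slide=[[0, 0.03, 0], [0, 0.03, 0], [0, 0, 0], [0, 0, 0], [0, 0, 0]], rot=[[0, 0, 0], [0, 0, 0], [0, 0, 0], [0, 0, 0], [0, 0, 0]])

```text
t: 41.03
ee_pos: [0.5639, 0.285, 0.0446]
orientation: [-0.01, 0.011, 0.707, -0.707]
ft_force: [-2.3, -0.4, 7.6]
opening: 0.0299
```

Contact. Release and lift, then retreat to clear the view.

Call:
jog_arm(jaw=[0.3, 0.3, 0.3, 0.3, 0.3, 0.3, 0.3], slide=[[0, 0, 0], [0, 0, 0], [0, 0, 0], [0, 0, 0], [0, 0, 0], [0, 0, 0], [0, 0, 0]], rot=[[0, 0, 0], [0, 0, 0], [0, 0, 0], [0, 0, 0], [0, 0, 0], [0, 0, 0], [0, 0, 0]])

```text
t: 41.62
ee_pos: [0.5633, 0.2847, 0.0432]
orientation: [0.01, -0.01, -0.707, 0.707]
ft_force: [-1.0, 0.2, 0.4]
opening: 0.0556
```

Call:
jog_arm(jaw=[0.3, 0.3, 0.3, 0.3, 0.3, 0.3, 0.3, 0.3], slide=[[0, -0.3, 0], [0, -0.5, 0], [0, -1, 0], [0, -1, 0], [0, -1, 0], [0, -1, 0], [0, -0.5, 0.5], [0, 0, 1]], rot=[[0, 0, 0], [0, 0, 0], [0, 0, 0], [0, 0, 0], [0, 0, 0], [0, 0, 0], [0, 0, 0], [0, 0, 0]])

```text
t: 42.28
ee_pos: [0.5634, 0.2453, 0.2079]
orientation: [-0.005, 0.01, 0.709, -0.705]
ft_force: [0.0, 0.2, 0.5]
opening: 0.0557
```

Call:
jog_arm(jaw=[0.3, 0.3, 0.3, 0.3, 0.3, 0.3, 0.3, 0.3], slide=[[0, 0, 1], [0, 0, 1], [0, 0, 1], [0, 0, 1], [0, 0, 1], [0, 0, 1], [0, 0, 1], [0, 0, 1]], rot=[[0, 0, 0], [0, 0, 0], [0, 0, 0], [0, 0, 0], [0, 0, 0], [0, 0, 0], [0, 0, 0], [0, 0, 0]])

```text
t: 42.95
ee_pos: [0.555, -0.0016, 0.2032]
orientation: [-0.01, 0.01, 0.707, -0.707]
ft_force: [0.4, 1.0, 0.8]
opening: 0.0557
```

Call:
jog_arm(jaw=[0.3, 0.3, 0.3, 0.3, 0.3, 0.3, 0.3, 0.3], slide=[[0, 0, 1], [0, 0, 1], [0, 0, 1], [0, 0, 1], [0, 0, 1], [0, 0, 0.5], [0, 0, 0], [0, 0, 0]], rot=[[0, 0, 0], [0, 0, 0], [0, 0, 0], [0, 0, 0], [0, 0, 0], [0, 0, 0], [0, 0, 0], [0, 0, 0]])

```text
t: 43.62
ee_pos: [0.5503, -0.1659, 0.2029]
orientation: [-0.011, 0.011, 0.707, -0.707]
ft_force: [-1.1, 1.2, -0.4]
opening: 0.0554
```

```bash
python3 -c "
from look import *
from ov import circ,sq
s=state();print(s['t'],s['ee_pos'],s['ft_force'])
L=[]
for x in (0,-.074):
  q=tw(x,0,0);L+=[circ(q[0],q[1],.086,.025)]
  q=tw(x,-.084,0);L+=[sq(q[0],q[1],.076,-.029)]
q=tw(0,.084,0);L+=[circ(q[0],q[1],.092,.016)]
side('fs.png',box=(90,170,230,170),L=L)
side('ft.png',box=(130,150,115,100),s=6,L=L,cam='top')
"
```

```text
43.6167 [ 0.55034054 -0.16592445  0.20286121] [-1.14746743  1.2423465  -0.35154816]
```

View pics/fs.png

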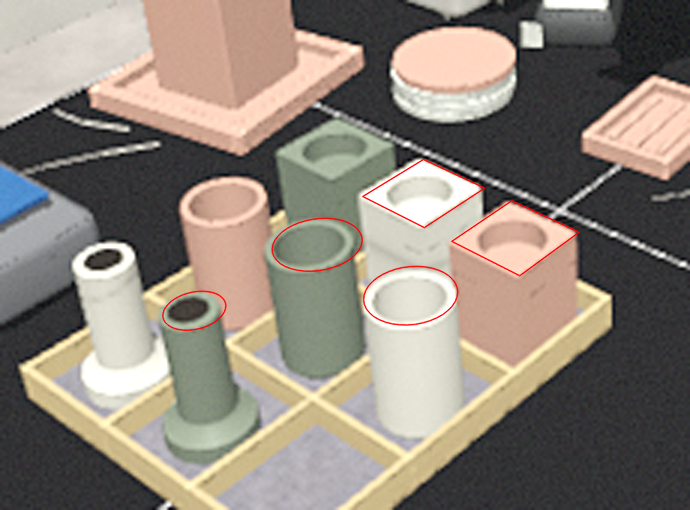

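View pics/ft.png

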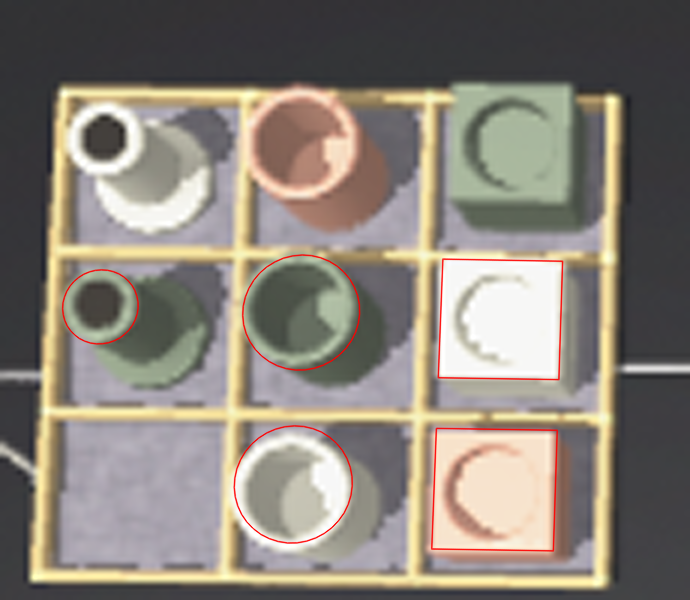

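All five pieces stand within about 2–3 mm of their bay centres in both views, and the three earlier pieces haven't moved. I'm handing in.

```bash
python3 -c "
from bench import *
print(hand_in())"
```

```text
the job is handed in; nothing more can be done
None
```

All five loose pieces are sorted into the tray, and I handed the job in at about 44 s of the 134 s allowed. The hand-in gave no verdict.

| Lane | Middle bay | Near bay |
|---|---|---|
| Left (y = +84 mm) | candlestick | empty |
| Middle (y = 0) | grey-green tumbler | pale tumbler |
| Right (y = -84 mm) | pale block | pink block |

- **Set-down:** I lowered each piece until the wrist force showed light contact (4 to 15 N at the wrist) before opening the gripper.
- **Last checks:** the side and top views, with the ideal positions overlaid, show every placed piece upright and within about 2–3 mm of its bay centre. The three earlier pieces look unmoved. The gripper is open and well clear of everything.
- **Disagreement:** the wrist camera put the pieces about 3–4 mm farther from the robot than the top camera did. That is slightly more than the stated calibration error and well inside the 14 mm tolerance along the lanes. The side and top views agreed with each other.

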